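# Top up the sprung board lift in a pizza kitchen

## Task

Load two serving boards onto the sprung platform of the board lift, flat on top of each other and square between its corner guides with the handles out through the front gap: the board lying on the wire rack, and the lowest board of the magazine, which is drawn out through the mouth by its handle while the two above it stay in and settle down flat. Lay them on gently so that the platform sinks under their weight: do not drop them and do not force the platform down to its stop. Leave the bottle, the bowl and the pan where they are.

Things in the scene. Friction and masses are not known exactly. Their poses are not given: they have to be found in the camera images.
- board_loose: Wooden paddle board lying on the wire rack, underside 26 mm up, handle free, roughly towards the robot. Blade 110 x 90 x 16 mm, handle 28 mm wide, 80 long, 16 thick at the middle of one short end; 0.10 to 0.18 kg. Origin: centre of the blade's underside; x from handle to blade (handle spans x = -55 to -135 mm), y across, z up. Balance point x = -17 mm.
- board_low: Lowest of three boards in the magazine, same size and axes as board_loose, underside 40 mm up. It stands 56 to 64 mm farther out (its -x) than those above, so 50 to 58 mm of handle stick out of the mouth. Drawn about 155 mm along its own -x, its blade is clear of the mouth.
- board_mid: Second board in the magazine, on top of board_low, same size and axes, 0.14 kg. It must stay in and settle on the magazine's floor.
- board_top: Top board in the magazine, on top of board_mid, same size and axes, 0.14 kg. It must stay in.
- frame: Fixed dark steel frame of the board lift: base 136 x 116 mm (x, y), an upright angle guide at each corner, tops 115 mm up. Clear space between guides 124 x 108 mm: a blade has 7 mm play each way in x, 9 mm in y. The blade belongs centred on the frame, board x along frame x, handle to -x. Origin: centre of the underside, z up.
- gap (a point): Middle of the lift's front gap, where the handles stick out (roughly towards the robot): on the outer face of the front guides, at their top edge (frame x = -66 mm, z = 115 mm). The gap between the guides is 52 mm wide and open down to 26 mm above the work surface. Axes as the frame.
- platform (a point): Centre of the top face of the lift's platform (aluminium plate, 118 x 98 mm), moving down with it. Empty, it is 85 mm above the work surface, 30 mm below the guide tops. z up.
- lift (a joint): How far the platform has sunk (m): 0 = up, empty; 0.055 = bottom stop. Soft damped spring, 86 N/m, which just holds the empty platform up; each board sinks it 12 to 20 mm depending on its mass.
- magazine: Fixed magazine of slick dark steel, open above, 3 boards stacked flat. Origin on the work surface under the blade centres of the upper boards; axes as the boards (handles and mouth at -x), z up. Floor top at z = 40 mm. Side walls at y = 49 to 53 mm either side, up to z = 90 mm; rear wall at x = 60 to 64 mm, up to z = 160 mm.
- mouth (a point): Middle of the sill of the magazine's mouth, on its outer face (magazine x = -141 mm, z = 40 mm), axes as the magazine. Above the sill a slot 22 mm high over the full inner width lets only the lowest board out along -x; the front wall above it, up to z = 90 mm, holds the others back.
- rack: Fixed wire drying rack 110 x 128 mm, five bars with tops 26 mm up. Origin: centre, on the work surface.
- bottle: Bystander: white plastic bottle with a white cap, 60 mm diameter, 180 mm tall, upright. Origin: centre of the underside.
- bowl: Bystander: white ceramic bowl, 120 mm across, 55 mm high. Origin: centre of the underside.
- pan: Bystander: open steel pan 160 x 100 x 65 mm. Origin: centre of the underside.

How it is judged:
By the outcome, as a careful person would: the job done as asked, in the order asked, and still so for the second after the job is handed in, with the robot touching nothing.
It also fails if it takes over 64 s, if anything falls off the work surface, if the arm or the gripper's body presses on something with over 40 N, if the wrist force passes 120 N, or if a joint passes its speed limit or range.

## Robot

A 6-joint arm with a two-finger parallel gripper is mounted at the origin on the work surface. World frame = base frame: x ahead of the robot, y to its left, z up, the work surface at z = 0. Lengths are in m, angles in degrees, forces in N, time in s.
With the tool pointing down it reaches from about 0.25 to 0.725 m from the base axis. Payload 9.7 kg.
Tool frame: the origin (TCP) lies midway between the tips of the shut fingers; the grasp point (between the pads) lies 19 mm behind it; y points along the fingers, x is the direction in which the jaws open and shut, and the axes are right-handed (so a half turn about y gives the same grasp; the last joint's range is limited). The gripper opens to 85 mm and grips with 20 to 120 N. Pads are 22 mm wide; open, the fingers measure 114 mm over their backs; the gripper's body (76 mm by 85 mm) begins 54 mm behind the grasp point. The pads swing forward as they close: fully open they stand 13 mm farther back than shut.
Start: joints at [-66.979, 4.979, 10.078, 95.1, 0, 90], TCP at [0.215, -0.506, 0.192] pointing down, gripper open.
Joint ranges: [-179.16, 179.16], [-48.56, 103.87], [-65.8, 70.77], [-126.05, 130.52], [-82.76, 87.17], [-180, 180]. Speed limits (degrees/s): [127.2, 127.2, 147.25, 180, 180, 180].

## Interface

Orientations are given as [roll, pitch, yaw] about the fixed x, y, z axes, in that order (R = Rz(yaw) Ry(pitch) Rx(roll)).
In Python, from workcell import get_obs, camera, job_done gives the robot as it stands.
- The arm moves only by the tool play_rows, never from a script. Its argument "moves" is a list of rows, each a list of 3 entries, a list of its own where there are three numbers: the turn, a rotation vector about the tool's x, y, z in degrees, then the shift along the tool's x, y, z in m, then the opening in per cent of the stroke, from 0 (shut) to 100 (fully open). A call has exactly 5 rows; each row is the pose to reach, as a shift and turn from the pose commanded when the call began, along the tool's axes at that moment; what a row does not reach only later rows make up. A row lasts 1/10 s, in which the tool goes at most 50 mm and 8.59 degrees, less where a joint would pass 70% of its speed; a pose out of reach is approached as far as the arm can. A call with a gripper value outside its range is refused whole. The fingers move at their own pace and stop on an object; "grip_force" is the grip in N (left out, the last holds). Time passes only in rows, so rows that repeat a pose let the fingers close, or fill a call up. It gives the time, the measured TCP pose, the force and the opening at its end, in the units of the state.
- get_obs(): the state, without advancing time (a new reading comes with each control period).
- camera(name): name is "scene" or "top"; returns a dict with "img" (400x640x3 uint8, red, green, blue), "fov_y" (degrees; the focal length in pixels is half the picture's height over the tangent of half this angle, whatever the lens; pixels are square), "cx", "cy" (the principal point, pixels), "world_from_camera" (4x4, takes a point from camera to world coordinates). Camera axes: x right, y up, looking along -z (the intrinsics and any distortion apply to the point x, -y, -z); pixel columns grow to the right and rows downward; lengths in m; the calibration is good to about 2 mm. A picture is of the moment at which its call begins. There is no depth.
- job_done(): hands the job in, once; it reports no verdict.
The state is a dict: "time": time; "q": joint angles; "qd": joint speeds; "joint_efforts": joint torques, N m; "ee_pos": TCP position; "tcp_rot": TCP orientation; "wrist_force": force on the tool from outside, world axes, zero at the start; "torque": the same for the moment, N m; "opening": finger opening in m.
Only numpy, scipy, OpenCV 4.12 (cv2) and the standard library are available. Lean on these libraries where they do the work, as an engineer would, in place of code of your own. Each camera call takes 0.05 s, during which the arm holds its last target.

## Working session

There is one attempt and no reset: what is moved stays moved. The work goes in short steps, Python scripts to look and compute and a tool call to move; the robot and the scene stay as the last step left them, time stands still between calls to the robot, and variables do not carry over. Pictures are saved under pics/ and viewed, and the job is handed in when it is done.

Besides the shell and the picture viewer there is one more tool, called after "Call:" as name(argument=value, ...) on one line, values as JSON. play_rows: Moves the arm, as the interface text tells. Its arguments: {"type":"object","properties":{"moves":{"type":"array"},"grip_force":{"type":"number"}},"required":["moves"]}

```bash
ls; mkdir -p pics; python3 - <<'E'
from workcell import get_obs, camera
import cv2,numpy as np
for n in("scene","top"):
    c=camera(n); cv2.imwrite(f"pics/{n}0.png",c["img"][:,:,::-1]); print(n,c["fov_y"],c["cx"],c["cy"],c.keys()); print(np.round(c["world_from_camera"],4))
print(get_obs())
E
```

```text
pics
scene 50.198043703505235 310.43186366538254 192.92700281834652 dict_keys(['img', 'fov_y', 'cx', 'cy', 'world_from_camera'])
[[-0.0305 -0.6931  0.7202  1.5079]
 [ 0.9994 -0.0107  0.0321  0.1034]
 [-0.0145  0.7208  0.693   0.9395]
 [ 0.      0.      0.      1.    ]]
top 53.42529977002432 322.60053993837664 196.9196767481024 dict_keys(['img', 'fov_y', 'cx', 'cy', 'world_from_camera'])
[[ 0.0136  0.9957 -0.0921  0.4953]
 [-0.9999  0.0142  0.0052  0.0779]
 [ 0.0065  0.092   0.9957  1.2041]
 [ 0.      0.      0.      1.    ]]
{'time': 0.1, 'q': array([-6.69779138e+01,  5.00826311e+00,  1.00385088e+01,  9.50992226e+01,
       -5.17493289e-04,  9.00009262e+01]), 'qd': array([ 0.01185076, -0.10241763,  0.14999968, -0.01401156,  0.02766097,
       -0.03050261]), 'joint_efforts': array([-8.89271837e-05, -5.21559656e+01,  4.65654695e+01,  1.60644116e-02,
       -6.81281472e-05, -1.17927871e-05]), 'ee_pos': array([ 0.21499578, -0.50596345,  0.19174663]), 'tcp_rot': array([-9.00005186e+01,  6.89768696e-02, -6.69788400e+01]), 'wrist_force': array([-0.00694212,  0.12476428,  0.29959199]), 'torque': array([-0.07372888, -0.02003727,  0.0309855 ]), 'opening': 0.08531276398347429}
```

View pics/scene0.png

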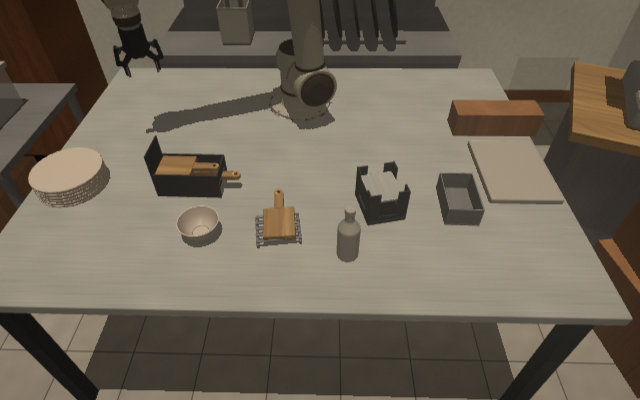

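View pics/top0.png

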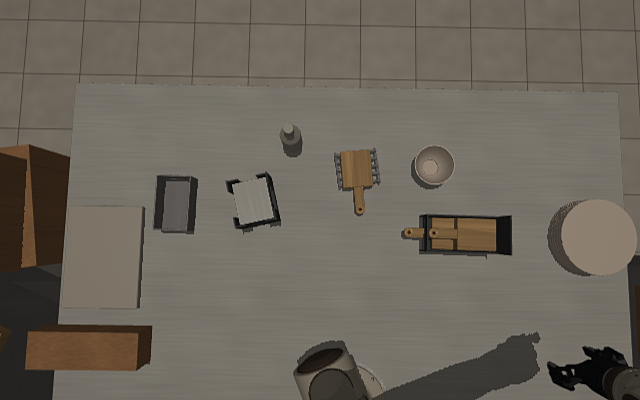

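```bash
cat > h.py <<'E'
import numpy as np,cv2
from workcell import get_obs,camera
def ray(c,u,v):
    f=200/np.tan(np.radians(c["fov_y"]/2)); T=c["world_from_camera"]
    d=T[:3,:3]@np.array([(u-c["cx"])/f,-(v-c["cy"])/f,-1.]); return T[:3,3],d
def onz(c,u,v,z):
    o,d=ray(c,u,v); return o+d*(z-o[2])/d[2]
def proj(c,p):
    f=200/np.tan(np.radians(c["fov_y"]/2)); T=c["world_from_camera"]
    q=T[:3,:3].T@(np.array(p)-T[:3,3]); return np.array([c["cx"]+f*q[0]/-q[2],c["cy"]-f*q[1]/-q[2]])
def crop(img,x0,y0,w,h,s,name):
    im=cv2.resize(img[y0:y0+h,x0:x0+w,::-1],None,fx=s,fy=s,interpolation=cv2.INTER_CUBIC); cv2.imwrite("pics/"+name,im)
E
python3 - <<'E'
from h import *
c=camera("top"); crop(c["img"],215,130,180,110,4,"t1.png"); crop(c["img"],390,195,130,75,6,"t2.png")
im=c["img"]; hsv=cv2.cvtColor(im,cv2.COLOR_RGB2HSV)
m=((hsv[...,1]>90)&(hsv[...,2]>60)&(hsv[...,0]<25)).astype(np.uint8)
n,l,st,ce=cv2.connectedComponentsWithStats(m)
for i in range(1,n):
    if st[i,4]>60: print(i,st[i],ce[i])
E
```

```text
1 [   0  144   37  124 1307] [ 25.50267789 207.29609793]
2 [ 340  150   33   64 1333] [356.61065266 174.1627907 ]
3 [ 429  218   67   34 1993] [463.76216759 233.67887607]
4 [404 228  20  10 180] [414.11111111 232.27777778]
8 [  25  331  114   40 4289] [ 81.40172534 350.53112614]
```

View pics/t1.png

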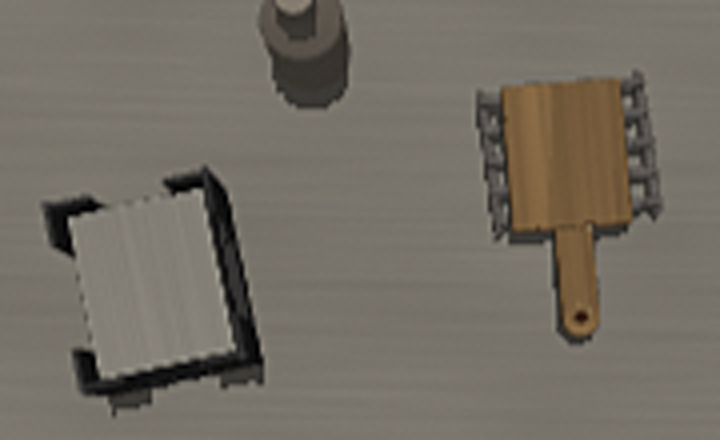

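View pics/t2.png

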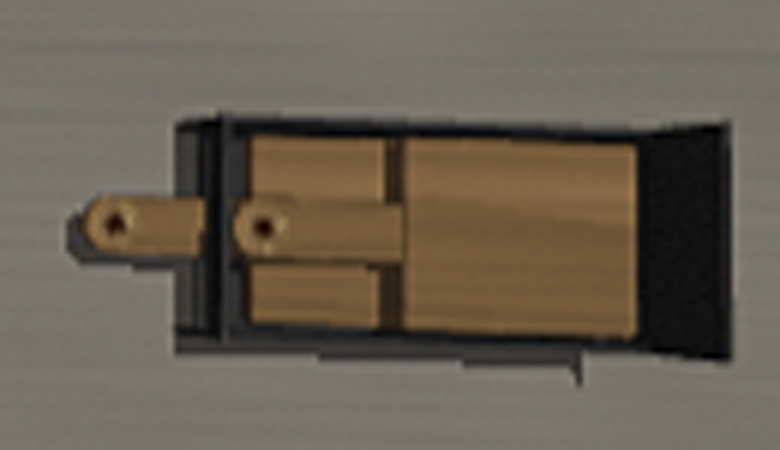

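```bash
python3 - <<'E'
from h import *
c=camera("top"); s=camera("scene"); im=c["img"]
hsv=cv2.cvtColor(im,cv2.COLOR_RGB2HSV)
m=((hsv[...,1]>90)&(hsv[...,2]>60)&(hsv[...,0]<25)).astype(np.uint8)
n,l,st,ce=cv2.connectedComponentsWithStats(m)
lm=(l==2).astype(np.uint8)
def wpts(mask,z):
    ct=max(cv2.findContours(mask,cv2.RETR_EXTERNAL,cv2.CHAIN_APPROX_NONE)[0],key=len)[:,0]
    return np.array([onz(c,u,v,z)[:2] for u,v in ct])
def rect(mask,z,name):
    # pixel-area based: centroid & minarea
    p=wpts(mask,z)*1000; r=cv2.minAreaRect(p.astype(np.float32)); print(name,r)
    ys,xs=np.nonzero(mask); print("  centroid",onz(c,xs.mean(),ys.mean(),z)[:2])
b=cv2.morphologyEx(lm,cv2.MORPH_OPEN,np.ones((15,15),np.uint8)); rect(b,.042,"blade")
hd=lm.copy(); ys,xs=np.nonzero(lm); hd[:192]=0; rect(hd,.042,"handle")
lo=(l==4).astype(np.uint8); rect(lo,.056,"low handle")
tp=(l==3).astype(np.uint8); tb=cv2.morphologyEx(tp,cv2.MORPH_OPEN,np.ones((30,30),np.uint8)); 
tt=np.zeros_like(tp); tt[:, 458:]=tp[:,458:]; rect(tt,.088,"top blade")
# platform: bright
sub=im[165:245,215:295].max(2); print(sub[::6,::6])
crop(s["img"],340,150,90,85,8,"s1.png");crop(s["img"],140,130,180,120,4,"s2.png")
E
```

```text
blade ((687.2672119140625, -25.831878662109375), (107.62730407714844, 88.8133316040039), 0.8587464094161987)
  centroid [ 0.68787236 -0.02564634]
handle ((588.13916015625, -35.61593246459961), (63.35364532470703, 27.068830490112305), 5.112028121948242)
  centroid [ 0.58902098 -0.0353364 ]
low handle ((502.2183837890625, -191.49517822265625), (25.835567474365234, 55.21445083618164), 0.7777281403541565)
  centroid [ 0.50284451 -0.19326427]
top blade ((499.9747314453125, -360.5830993652344), (104.28567504882812, 90.3338394165039), 88.58304595947266)
  centroid [ 0.49990209 -0.36063658]
[[120 120 121 121 121 122 121 122 121 122 122 121 120 119]
 [121 121 122 122 120 121 118 119 122 119 117 118 118 119]
 [120 120 122 123 123 121 122  61 123  11 120 119 118 119]
 [120 120  30  18 126 135 129 132 131  16 120 119 120 122]
 [120 122  66 141 130 129 131 130 132  16 120 117 120 119]
 [121 122 122 114 131 133 129 130 129  54  61 121 120 120]
 [120 119 119 119 131 130 132 129 134 142  46 116 117 116]
 [115 116 117 116 132 132 138 134 134 132  53 120 120 119]
 [120 119 119 119 132 133 136 132 135 130  34 120 118 117]
 [121 121 121  65 145 134 131 134  99  45  50 125 120 120]
 [120 120 121 128  38  38  15  27 103 135  54 123 122 122]
 [121 121 121 119 119  54 104 121 121 123 124 123 123 121]
 [124 123 123 121 119 119 119 121 122 121 121 121 122 122]
 [122 122 123 121 119 120 119 119 121 122 122 122 122 122]]
```

View pics/s1.png

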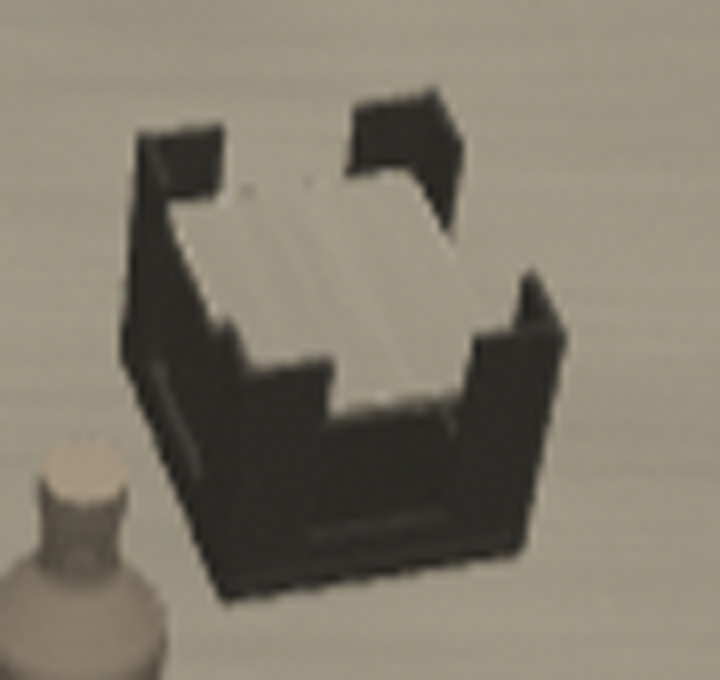

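View pics/s2.png

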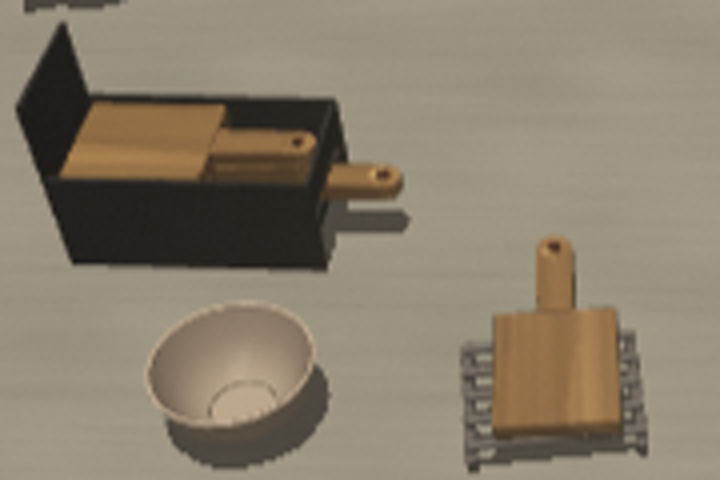

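```bash
python3 - <<'E'
from h import *
from scipy.optimize import least_squares
c=camera("top"); s=camera("scene")
S=lambda u,v:(340+(u+.5)/8-.5,150+(v+.5)/8-.5)
T=lambda u,v:(215+(u+.5)/4-.5,130+(v+.5)/4-.5)
P=[(s,S(138,133),(-66,58,.115)),]
C=[("s",S(138,133),(-66,-58)),("s",S(435,90),(-66,58)),("s",S(565,335),(66,58)),("s",S(245,375),(66,-58)),
("t",T(43,205),(66,58)),("t",T(207,168),(66,-58))]
for k,p,q in C: print(k,q,np.round(onz(s if k=="s" else c,*p,.115)[:2],4))
B=[("s",S(228,603)),("s",S(522,555))]
for k,p in B: print("base",np.round(onz(s,*p,0)[:2],4))
W=np.array([onz(s if k=="s" else c,*p,.115)[:2] for k,p,q in C]);Q=np.array([q for *_,q in C])/1000
def f(x):
    R=np.array([[np.cos(x[2]),-np.sin(x[2])],[np.sin(x[2]),np.cos(x[2])]]);return (Q@R.T+x[:2]-W).ravel()
r=least_squares(f,[.6,.2,0]);print("frame",r.x[:2],np.degrees(r.x[2]),np.round(r.fun.reshape(-1,2)*1000,1))
# platform bright mask in top
# project
for X in (r.x,):
  R=np.array([[np.cos(X[2]),-np.sin(X[2])],[np.sin(X[2]),np.cos(X[2])]])
  for cam,n,(x0,y0,w,h,sc) in((c,"ft.png",(215,130,100,110,6)),(s,"fs.png",(340,150,90,85,7))):
    im=cv2.resize(cam["img"][y0:y0+h,x0:x0+w,::-1],None,fx=sc,fy=sc,interpolation=cv2.INTER_CUBIC)
    for z,dx,dy,col in((.115,66,58,(0,0,255)),(.085,59,49,(0,255,0)),(0,68,58,(255,0,0))):
      q=[((proj(cam,[*(R@np.array([a*dx,b*dy])/1000+X[:2]),z])-[x0,y0]+.5)*sc-.5) for a,b in((1,1),(1,-1),(-1,-1),(-1,1))]
      cv2.polylines(im,[np.array(q,int)],True,col,1)
    cv2.imwrite("pics/"+n,im)
# magazine
U=lambda u,v:(390+(u+.5)/6-.5,195+(v+.5)/6-.5)
a=onz(c,*U(263,228),.088);b=onz(c,*U(115,224),.056);print("holes top,low",a,b)
for p in((250,136),(640,143),(637,336),(402,138),(402,330)): print("topblade corner",onz(c,*U(*p),.088)[:2])
for p in((222,112),(222,340)): print("mouth wall top",onz(c,*U(*p),.09)[:2])
for p in((92,200),(205,198),(205,257),(92,252)): print("low edges",onz(c,*U(*p),.056)[:2])
# loose hole
print("loose hole",onz(c,*T(581,317),.042))
E
```

```text
s (-66, -58) [0.5342 0.1996]
s (-66, 58) [0.5077 0.3123]
s (66, 58) [0.6407 0.3427]
s (66, -58) [0.6624 0.2303]
t (66, 58) [0.6366 0.341 ]
t (66, -58) [0.664  0.2287]
base [0.6644 0.2334]
base [0.6386 0.3439]
frame [0.58612462 0.2709105 ] 12.752629599912902 [[ 0.4  0.1]
 [ 1.3  0.6]
 [-3.  -0.6]
 [ 0.9 -1.4]
 [ 1.1  1.1]
 [-0.7  0.2]]
holes top,low [ 0.5025383  -0.23976187  0.088     ] [ 0.50368901 -0.17768609  0.056     ]
topblade corner [ 0.54541151 -0.2341768 ]
topblade corner [ 0.54467486 -0.41737647]
topblade corner [ 0.45482538 -0.41358064]
topblade corner [ 0.54546587 -0.30554917]
topblade corner [ 0.45613164 -0.3039908 ]
mouth wall top [ 0.55637439 -0.22061468]
mouth wall top [ 0.45047604 -0.21950514]
low edges [ 0.51503266 -0.16668783]
low edges [ 0.51673837 -0.22110347]
low edges [ 0.48850389 -0.22082622]
low edges [ 0.49015428 -0.16655227]
loose hole [ 0.56910248 -0.03782558  0.042     ]
```

View pics/ft.png

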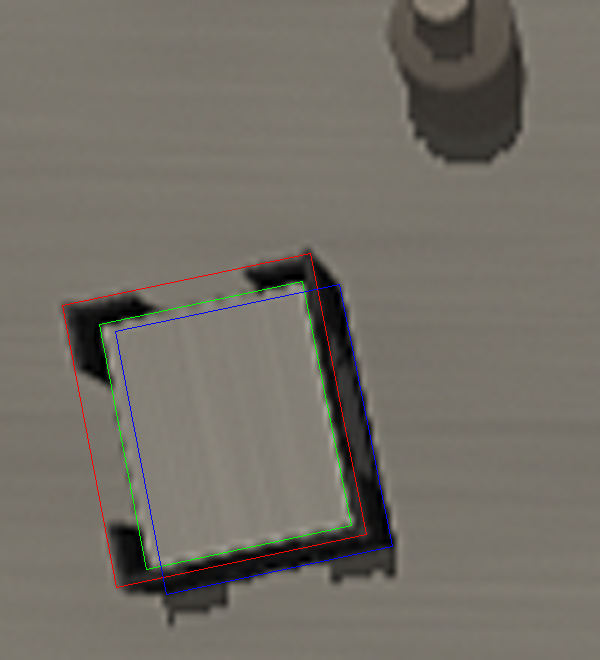

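View pics/fs.png

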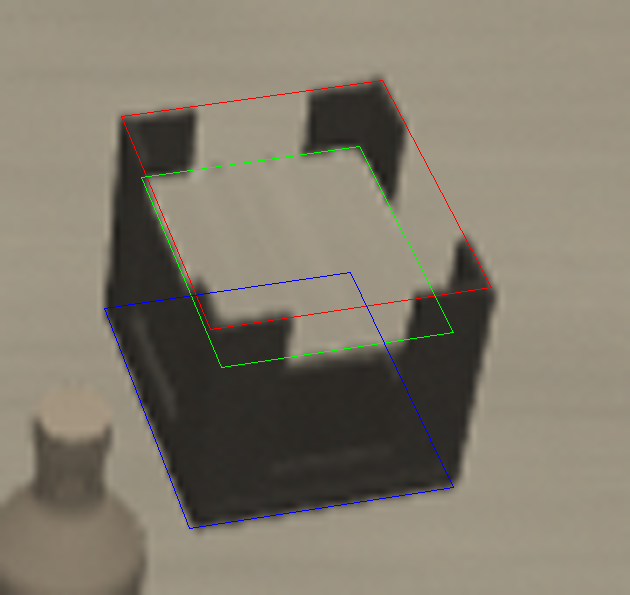

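```bash
cat >> h.py <<'E'
from scipy.spatial.transform import Rotation as Ro
def to(p,yaw,R0=None,p0=None):
    o=get_obs(); R=Ro.from_euler("xyz",o["tcp_rot"],degrees=True) if R0 is None else R0
    t=Ro.from_euler("xyz",[-90,0,yaw],degrees=True)
    print("turn",np.round((R.inv()*t).as_rotvec(degrees=True),2),"shift",np.round(R.inv().apply(np.array(p)-(o["ee_pos"] if p0 is None else p0)),4))
def st():
    o=get_obs(); print(o["time"],np.round(o["ee_pos"],4),np.round(o["tcp_rot"],2),"F",np.round(o["wrist_force"],2),"op",round(o["opening"],4),"q",np.round(o["q"],1))
E
python3 -c "
from h import *
to([.593,-.035,.15],-84.4)"
```

```text
turn [ 0.000e+00  1.742e+01 -1.000e-02] shift [-0.2858  0.0423  0.5321]
```

Call:
play_rows(moves=[[[0,8,0],[-0.024,0.002,0.044],20],[[0,17.4,0],[-0.048,0.006,0.088],60],[[0,17.4,0],[-0.071,0.012,0.133],60],[[0,17.4,0],[-0.095,0.012,0.177],60],[[0,17.4,0],[-0.119,0.012,0.221],60]])

```text
time: 0.85
ee_pos: [0.3689, -0.3134, 0.1803]
tcp_rot: [-90.0, -0.0, -84.4]
wrist_force: [0.5, -1.4, 0.1]
opening: 0.0513
```

```bash
python3 -c "
from h import *
st();to([.593,-.035,.15],-84.4)"
```

```text
0.85 [ 0.3689 -0.3134  0.1803] [-8.999e+01 -1.000e-02 -8.441e+01] F [ 0.51 -1.45  0.08] op 0.0513 q [-40.4  -4.3  -0.6  93.7   0.  134.1]
turn [-0.01 -0.01  0.01] shift [-0.2553  0.0303  0.2502]
```

Call:
play_rows(moves=[[[0,0,0],[-0.034,0.003,0.034],60],[[0,0,0],[-0.068,0.008,0.068],60],[[0,0,0],[-0.102,0.012,0.102],60],[[0,0,0],[-0.136,0.018,0.136],60],[[0,0,0],[-0.17,0.024,0.17],60]])

```text
time: 1.35
ee_pos: [0.5217, -0.1274, 0.1564]
tcp_rot: [-90.0, -0.0, -84.4]
wrist_force: [0.5, -0.2, 0.6]
opening: 0.0512
```

```bash
python3 -c "
from h import *
st();to([.593,-.035,.08],-84.4)"
```

```text
1.35 [ 0.5217 -0.1274  0.1564] [-8.996e+01 -2.000e-02 -8.437e+01] F [ 0.51 -0.17  0.63] op 0.0512 q [-13.7   2.5   3.5  90.9  -0.  160.6]
turn [-0.04  0.03  0.02] shift [-0.085   0.0764  0.08  ]
```

Call:
play_rows(moves=[[[0,-8.5,0],[-0.033,0.01,0.03],60],[[0,-17,0],[-0.063,0.02,0.06],60],[[0,-25.5,0],[-0.083,0.03,0.078],60],[[0,-34,0],[-0.083,0.03,0.078],60],[[0,-42.5,0],[-0.083,0.03,0.078],60]])

```text
time: 1.85
ee_pos: [0.5902, -0.0379, 0.1255]
tcp_rot: [-90.1, 0.1, -41.4]
wrist_force: [0.2, -0.2, -0.2]
opening: 0.0514
```

Call:
play_rows(moves=[[[0,-8.5,0],[0,0,0],60],[[0,-17,0],[0,0,0],60],[[0,-25.5,0],[0,0,0],60],[[0,-34,0],[0,0,0],60],[[0,-42.5,0],[0,0,0],60]])

```text
time: 2.35
ee_pos: [0.5901, -0.039, 0.1263]
tcp_rot: [-90.0, 0.0, 1.0]
wrist_force: [0.7, -0.4, 0.0]
opening: 0.0514
```

Call:
play_rows(moves=[[[0,-8.5,0],[0,0,0],60],[[0,-17,0],[0,0,0],60],[[0,-25.5,0],[0,0,0],60],[[0,-34,0],[0,0,0],60],[[0,-42.5,0],[0,0,0],60]])

```text
time: 2.85
ee_pos: [0.5901, -0.039, 0.1263]
tcp_rot: [-90.0, 0.0, 43.5]
wrist_force: [0.3, 0.6, -0.6]
opening: 0.0514
```

Call:
play_rows(moves=[[[0,-8.5,0],[0,0,0],60],[[0,-17,0],[0,0,0],60],[[0,-25.5,0],[0,0,0],60],[[0,-34,0],[0,0,0],60],[[0,-42.5,0],[0,0,0],60]])

```text
time: 3.35
ee_pos: [0.5901, -0.039, 0.1263]
tcp_rot: [-90.0, 0.0, 86.0]
wrist_force: [1.0, -0.4, -0.7]
opening: 0.0512
```

```bash
python3 -c "
from h import *
st();to([.593,-.035,.07],95.6);to([.593,-.035,.015],95.6)
s=camera('top');crop(s['img'],300,100,140,140,5,'g0.png')"
```

```text
3.35 [ 0.5901 -0.039   0.1263] [-89.99   0.    85.97] F [ 1.02 -0.4  -0.68] op 0.0512 q [-3.8  9.8  8.1 88.3 -0.   0.2]
turn [-0.01 -9.63 -0.  ] shift [ 0.0042  0.0563 -0.0026]
turn [-0.01 -9.63 -0.  ] shift [ 0.0042  0.1113 -0.0026]
```

View pics/g0.png

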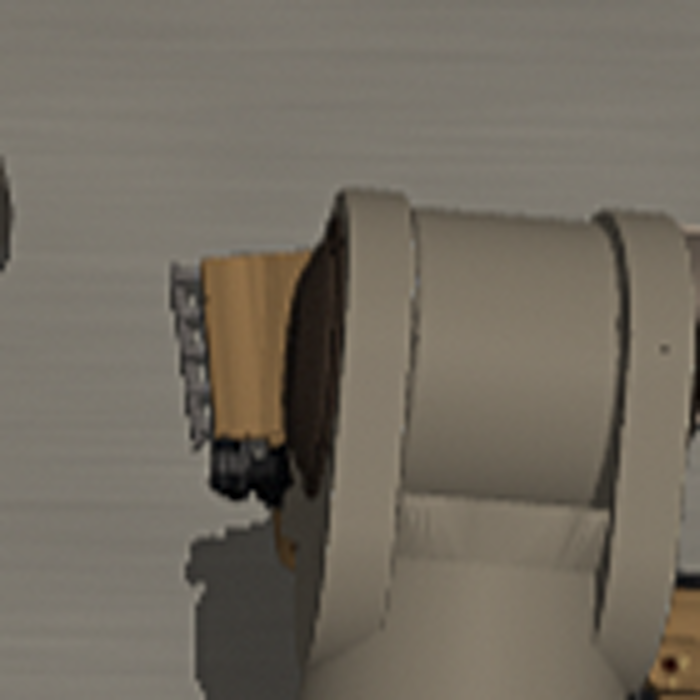

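Call:
play_rows(moves=[[[0,-5,0],[0.002,0.02,-0.0013],60],[[0,-9.6,0],[0.0042,0.045,-0.0026],60],[[0,-9.6,0],[0.0042,0.07,-0.0026],60],[[0,-9.6,0],[0.0042,0.09,-0.0026],60],[[0,-9.6,0],[0.0042,0.111,-0.0026],60]])

```text
time: 3.9
ee_pos: [0.5929, -0.035, 0.0145]
tcp_rot: [-90.0, -0.0, 95.0]
wrist_force: [-0.1, 0.1, 0.0]
opening: 0.051
```

```bash
python3 -c "
from h import *
st();to([.593,-.035,.015],95.6)
s=camera('scene');crop(s['img'],210,130,140,130,5,'g1.png')"
```

```text
3.9 [ 0.5929 -0.035   0.0145] [-89.99  -0.    95.04] F [-0.14  0.11  0.02] op 0.051 q [-3.4 11.2 -2.7 76.1 -0.  -8.4]
turn [-0.01 -0.56  0.  ] shift [-0.     -0.0005 -0.0001]
```

View pics/g1.png

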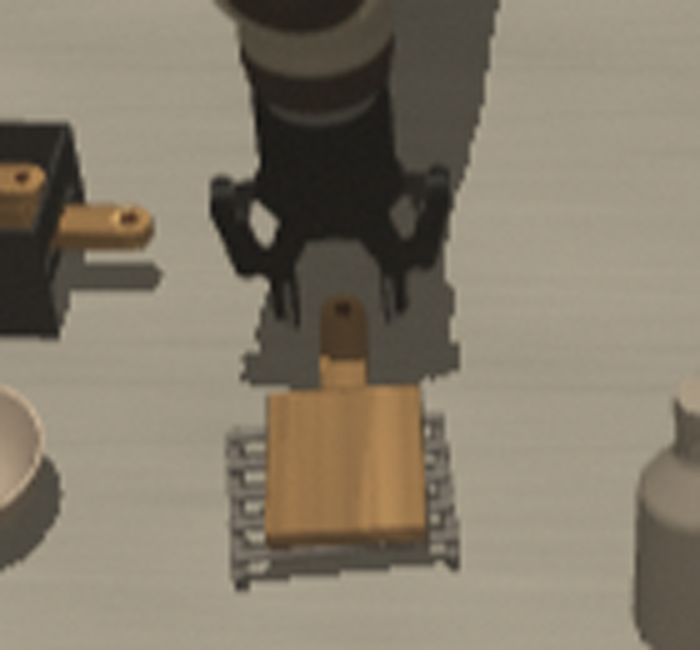

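Fingers straddle the handle (around crop (345,320)), centred. Closing.

Call:
play_rows(moves=[[[0,-0.5,0],[0,0,0],40],[[0,-0.5,0],[0,0,0],30],[[0,-0.5,0],[0,0,0],20],[[0,-0.5,0],[0,0,0],15],[[0,-0.5,0],[0,0,0],15]], grip_force=80)

```text
time: 4.45
ee_pos: [0.5934, -0.0351, 0.0162]
tcp_rot: [-90.1, 0.0, 95.7]
wrist_force: [-0.7, -0.1, -0.2]
opening: 0.0129
```

Call:
play_rows(moves=[[[0,0,0],[0,0,0],10],[[0,0,0],[0,-0.003,0],10],[[0,0,0],[0,-0.01,0],10],[[0,0,0],[0,-0.02,0],10],[[0,0,0],[0,-0.035,0],10]])

```text
time: 4.95
ee_pos: [0.5928, -0.035, 0.0511]
tcp_rot: [-90.0, -0.0, 95.7]
wrist_force: [0.3, 1.5, 0.9]
opening: 0.0087
```

```bash
python3 -c "
from h import *
st();to([.493,.25,.15],102.75)
s=camera('scene');crop(s['img'],210,130,140,130,5,'g2.png')"
```

```text
4.95 [ 0.5928 -0.035   0.0511] [-8.996e+01 -1.000e-02  9.572e+01] F [0.25 1.49 0.89] op 0.0087 q [-3.4 10.5  0.6 80.1 -0.  -9.1]
turn [-0.04 -7.03  0.01] shift [ 0.2936 -0.0988  0.0709]
```

View pics/g2.png

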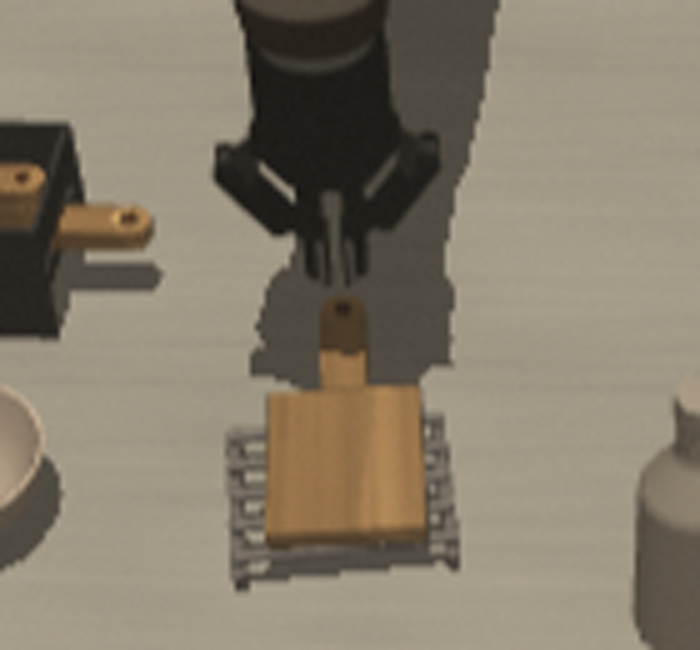

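```bash
python3 -c "
from h import *
s=camera('scene');o=get_obs()
for p in(o['ee_pos'],o['ee_pos']-[0,0,.0366],[.593,-.035,.042],[.569,-.0378,.042],[.6875,-.0257,.042]):
  print(p,(proj(s,p)-[210,130])*5)
t=camera('top');crop(t['img'],300,100,140,140,5,'g3.png')
"
```

```text
[ 0.59455671 -0.03511636  0.05363296] [338.79366813 321.46566099]
[ 0.59455671 -0.03511636  0.01703296] [342.85027617 364.60412006]
[0.593, -0.035, 0.042] [340.51330206 333.55361079]
[0.569, -0.0378, 0.042] [339.28304775 305.99390167]
[0.6875, -0.0257, 0.042] [342.68176407 449.68154406]
```

View pics/g3.png

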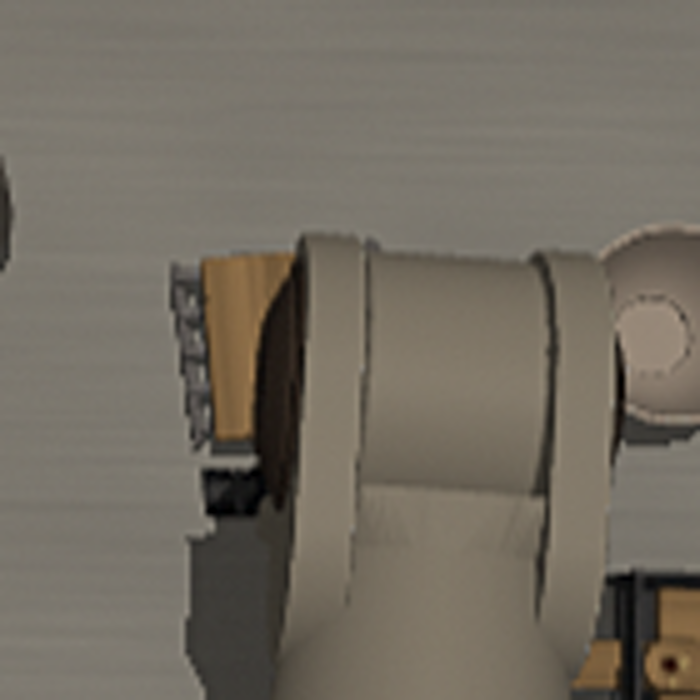

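```bash
python3 -c "
from h import *
s=camera('scene');t=camera('top')
p=np.array([.215,-.506,.192]);x=np.array([np.cos(np.radians(-67)),np.sin(np.radians(-67)),0])
for n,c in(('s',s),('t',t)):
  for q in (p,p-x*.0425+[0,0,.013],p+x*.0425+[0,0,.013]): print(n,proj(c,q))
a=cv2.imread('pics/scene0.png')[:,:,::-1];b=cv2.imread('pics/top0.png')[:,:,::-1]
crop(a,90,0,90,90,6,'z1.png');crop(b,540,310,100,90,6,'z2.png')
"
```

```text
s [148.01424714  87.18920325]
s [159.64696004  81.36963852]
s [134.07867741  86.25790136]
t [553.98778653 350.41283363]
t [541.40806035 358.7895905 ]
t [572.74295634 345.17038802]
```

View pics/z1.png

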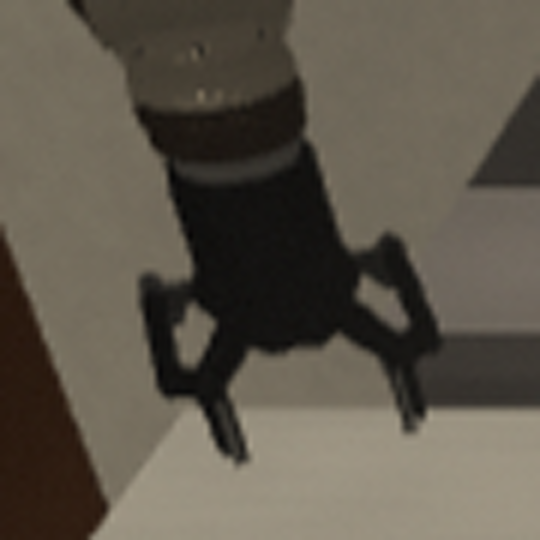

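View pics/z2.png

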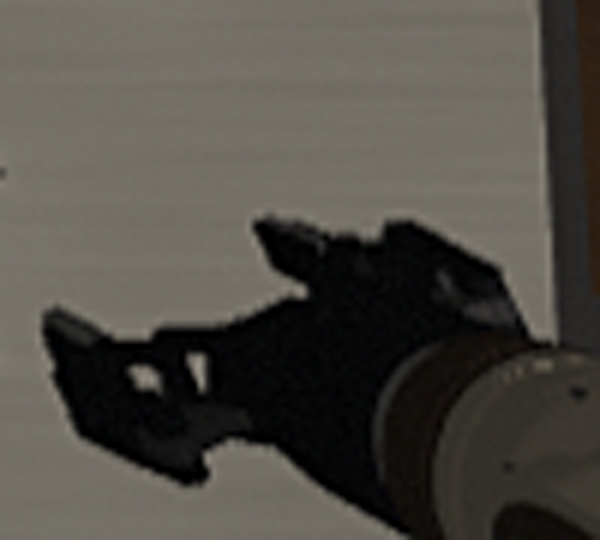

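```bash
python3 -c "
from h import *
s=camera('scene');t=camera('top')
def tri(a,b):
  o1,d1=ray(s,*a);o2,d2=ray(t,*b);k=np.linalg.lstsq(np.c_[d1,-d2],o2-o1,rcond=None)[0];p=o1+k[0]*d1;q=o2+k[1]*d2;return (p+q)/2,np.linalg.norm(p-q)
a=tri((158.7,71.3),(548.3,362.5)); b=tri((130,76.7),(583.7,346.3));print(a,b)
print((a[0]+b[0])/2,(a[0]-b[0]))
print(get_obs()['q'],get_obs()['ee_pos'])
"
```

```text
(array([ 0.20210372, -0.45962883,  0.24516417]), np.float64(0.0021666784088682526)) (array([ 0.24004511, -0.54451841,  0.24564337]), np.float64(0.0016935011975392448))
[ 0.22107441 -0.50207362  0.24540377] [-0.03794139  0.08488958 -0.0004792 ]
[-3.37964321e+00  1.05635658e+01  5.20427360e-01  8.00022775e+01
 -1.60063048e-03 -9.10020605e+00] [ 0.59275677 -0.03501396  0.04985385]
```

```bash
python3 -c "
from h import *
s=camera('scene')
for z in(.07,.08,.085,.09,.095): print(z,(proj(s,[.5928,-.035,z])-[210,130])*5)
print((proj(s,[.5929,-.035,.055])-[210,130])*5,(proj(s,[.5929,-.035,.06])-[210,130])*5,(proj(s,[.5929,-.035,.065])-[210,130])*5)
crop(s['img'],255,160,50,50,12,'g4.png')
"
```

```text
0.07 [337.37803781 299.57699453]
0.08 [336.22458451 287.27341772]
0.085 [335.64308362 281.07070373]
0.09 [335.05836467 274.83366356]
0.095 [334.47040087 268.5620115 ]
[339.07043203 317.89797451] [338.50455883 311.86268814] [337.9355966  305.79445607]
```

View pics/g4.png

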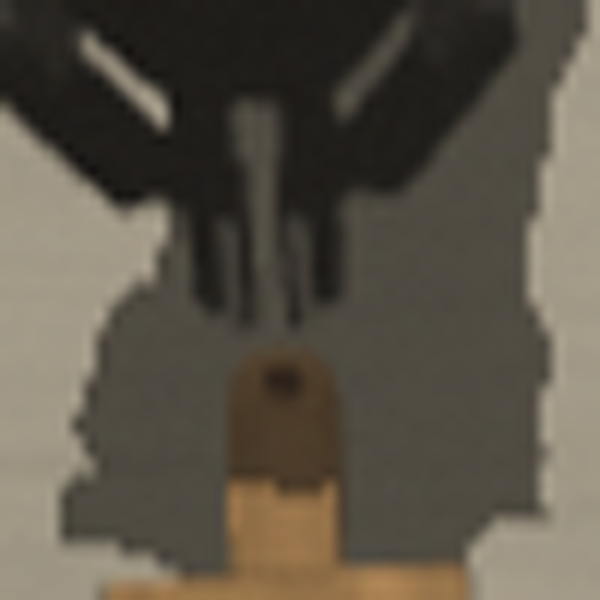

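Call:
play_rows(moves=[[[0,0,0],[0,0,0],60],[[0,0,0],[0,0,0],60],[[0,0,0],[0,0.01,0],60],[[0,0,0],[0,0.035,0],60],[[0,0,0],[0,0.055,0],60]])

```text
time: 5.85
ee_pos: [0.5927, -0.035, -0.0063]
tcp_rot: [-90.0, -0.0, 95.7]
wrist_force: [-0.2, -0.4, 0.0]
opening: 0.0511
```

```bash
python3 -c "
from h import *
s=camera('scene');crop(s['img'],240,150,80,80,9,'g5.png');st();st()
"
```

```text
5.9 [ 0.5908 -0.0349 -0.01  ] [-8.970e+01 -5.000e-02  9.572e+01] F [-1.5   0.45 -3.18] op 0.0512 q [-3.4 11.9 -4.6 73.8 -0.  -9.1]
5.9 [ 0.5908 -0.0349 -0.01  ] [-8.970e+01 -5.000e-02  9.572e+01] F [-1.5   0.45 -3.18] op 0.0512 q [-3.4 11.9 -4.6 73.8 -0.  -9.1]
```

View pics/g5.png

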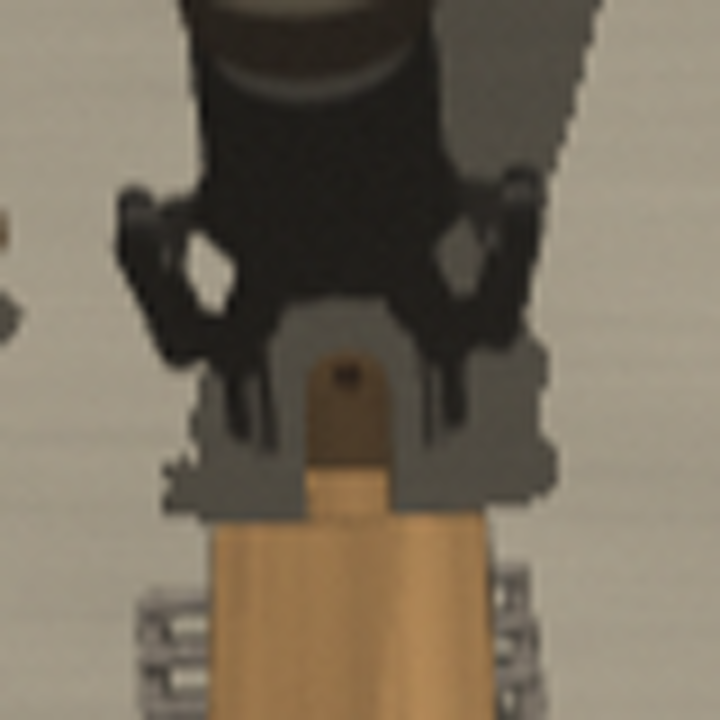

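Call:
play_rows(moves=[[[0,0,0],[0,0.006,0],60],[[0,0,0],[0,0.011,0],60],[[0,0,0],[0,0.016,0],60],[[0,0,0],[0,0.02,0],60],[[0,0,0],[0,0.022,0],60]])

```text
time: 6.4
ee_pos: [0.5932, -0.035, -0.0267]
tcp_rot: [-90.0, 0.0, 95.7]
wrist_force: [0.6, -0.1, -0.0]
opening: 0.0514
```

```bash
python3 -c "
from h import *
s=camera('scene');crop(s['img'],240,150,80,80,9,'g6.png');st()
for z in (.01,.015,.02): print(z,(proj(s,[.604,-.062,z])-[240,150])*9,(proj(s,[.593,-.062,z])-[240,150])*9)
"
```

```text
6.45 [ 0.593  -0.035  -0.0269] [-89.99  -0.    95.72] F [ 0.26  0.19 -0.22] op 0.0513 q [-3.4 12.4 -5.9 71.7  0.  -9.1]
0.01 [266.95420521 509.8323055 ] [270.1614685  486.69374075]
0.015 [265.7585098  499.48449088] [268.98154856 476.34730979]
0.02 [264.55640866 489.08123962] [267.79534588 465.94578702]
```

View pics/g6.png

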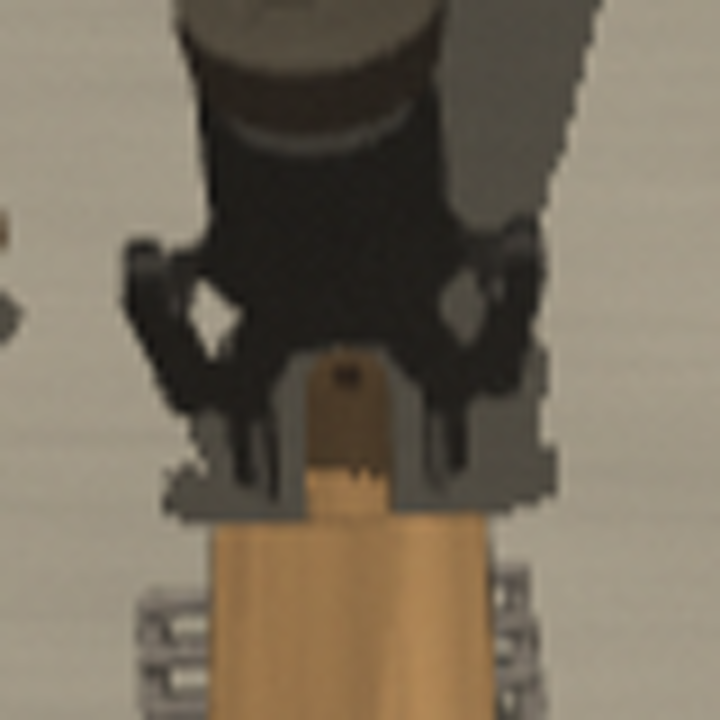

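Call:
play_rows(moves=[[[0,0,0],[0,0,0],40],[[0,0,0],[0,0,0],30],[[0,0,0],[0,0,0],25],[[0,0,0],[0,0,0],20],[[0,0,0],[0,0,0],15]], grip_force=80)

```text
time: 6.95
ee_pos: [0.5932, -0.035, -0.0263]
tcp_rot: [-90.0, 0.0, 95.7]
wrist_force: [-0.2, -0.1, 1.8]
opening: 0.0267
```

```bash
python3 -c "
from h import *
st()
"
```

```text
6.95 [ 0.5932 -0.035  -0.0263] [-90.03   0.    95.72] F [-0.23 -0.1   1.82] op 0.0267 q [-3.4 12.4 -5.9 71.7  0.  -9.1]
```

Gripped at 26.7 mm. Lift.

Call:
play_rows(moves=[[[0,0,0],[0,0,0],10],[[0,0,0],[0,-0.008,0],10],[[0,0,0],[0,-0.02,0],10],[[0,0,0],[0,-0.04,0],10],[[0,0,0],[0,-0.06,0],10]])

```text
time: 7.45
ee_pos: [0.5929, -0.035, 0.0347]
tcp_rot: [-90.0, -0.0, 95.7]
wrist_force: [-0.3, 0.9, -1.3]
opening: 0.0267
```

Call:
play_rows(moves=[[[0,0,0],[0,-0.025,0],10],[[0,0,0],[0,-0.05,0],10],[[0,0,0],[0,-0.075,0],10],[[0,0,0],[0,-0.09,0],10],[[0,0,0],[0,-0.095,0],10]])

```text
time: 7.95
ee_pos: [0.5938, -0.0351, 0.1306]
tcp_rot: [-90.2, 0.0, 95.7]
wrist_force: [0.2, 0.2, -1.4]
opening: 0.0269
```

```bash
python3 -c "
from h import *
s=camera('scene');crop(s['img'],200,60,140,140,5,'g7.png');st()
"
```

```text
8.0 [ 0.5936 -0.0351  0.1301] [-9.012e+01  2.000e-02  9.572e+01] F [-0.66 -0.34  0.05] op 0.0267 q [-3.4 10.2  8.9 88.6 -0.  -9.1]
```

View pics/g7.png

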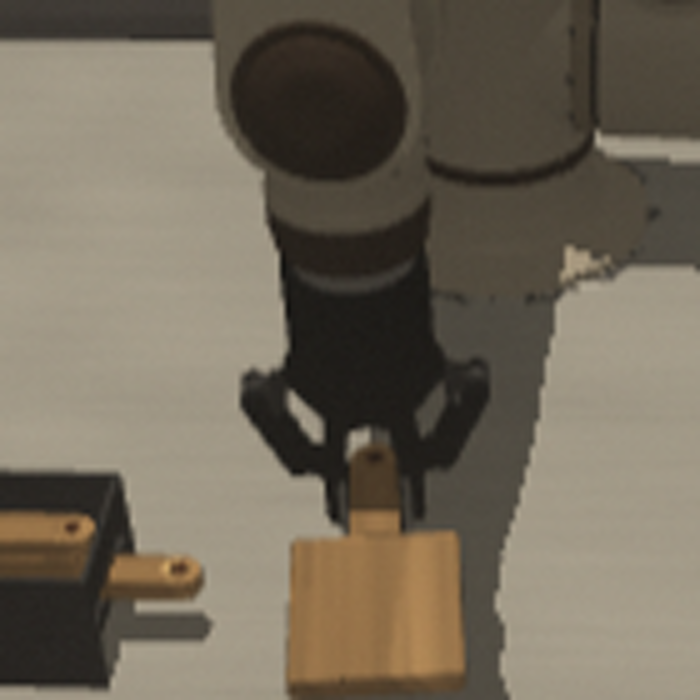

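```bash
python3 -c "
from h import *
t=camera('top');s=camera('scene')
print('bottle cap',onz(t,289,130,.18),onz(s,349.5,211,.18))
to([.4935,.2501,.16],102.87)
"
```

```text
bottle cap [0.76525816 0.16326397 0.18      ] [0.78098982 0.1660617  0.18      ]
turn [-0.05 -7.15  0.01] shift [ 0.2936 -0.0322  0.0704]
```

Call:
play_rows(moves=[[[0,0,0],[0.015,-0.012,0.008],10],[[0,-1.5,0],[0.045,-0.024,0.02],10],[[0,-3,0],[0.08,-0.032,0.03],10],[[0,-4.5,0],[0.115,-0.032,0.038],10],[[0,-5.5,0],[0.15,-0.032,0.046],10]])

```text
time: 8.6
ee_pos: [0.531, 0.1112, 0.1604]
tcp_rot: [-90.0, -0.0, 101.3]
wrist_force: [0.6, 0.3, -1.6]
opening: 0.0272
```

```bash
python3 -c "
from h import *
st()
to([.4935,.2501,.12],102.87)
"
```

```text
8.6 [0.531  0.1112 0.1604] [-8.9970e+01 -1.0000e-02  1.0127e+02] F [ 0.64  0.3  -1.6 ] op 0.0272 q [11.8  3.4  4.9 91.5  0.   0.6]
turn [-0.03 -1.6   0.01] shift [0.1435 0.0404 0.0096]
```

Call:
play_rows(moves=[[[0,-0.5,0],[0.035,0.002,0.002],10],[[0,-1,0],[0.07,0.008,0.004],10],[[0,-1.6,0],[0.105,0.018,0.007],10],[[0,-1.6,0],[0.13,0.03,0.009],10],[[0,-1.6,0],[0.142,0.04,0.0096],10]])

```text
time: 9.1
ee_pos: [0.4935, 0.2491, 0.1192]
tcp_rot: [-89.9, -0.0, 103.0]
wrist_force: [0.6, -0.6, -1.1]
opening: 0.0267
```

Call:
play_rows(moves=[[[0,0,0],[0,0,0],10],[[0,0,0],[0,0.006,0],10],[[0,0,0],[0,0.015,0],10],[[0,0,0],[0,0.025,0],10],[[0,0,0],[0,0.03,0],10]])

```text
time: 9.6
ee_pos: [0.4951, 0.2461, 0.0891]
tcp_rot: [-89.9, 0.0, 102.8]
wrist_force: [-0.3, 0.1, -1.6]
opening: 0.0271
```

```bash
python3 -c "
from h import *
st()
to([.4935,.2501,.09],102.87)
s=camera('scene');t=camera('top');crop(s['img'],320,100,120,120,6,'p1.png');crop(t['img'],210,150,120,100,6,'p2.png')
"
```

```text
9.6 [0.4951 0.2461 0.0891] [-8.9930e+01  2.0000e-02  1.0275e+02] F [-0.3   0.14 -1.57] op 0.0271 q [26.4  4.6 -1.7 83.7 -0.  13.7]
turn [-0.07 -0.12 -0.02] shift [ 0.0042 -0.0009  0.0007]
```

View pics/p1.png

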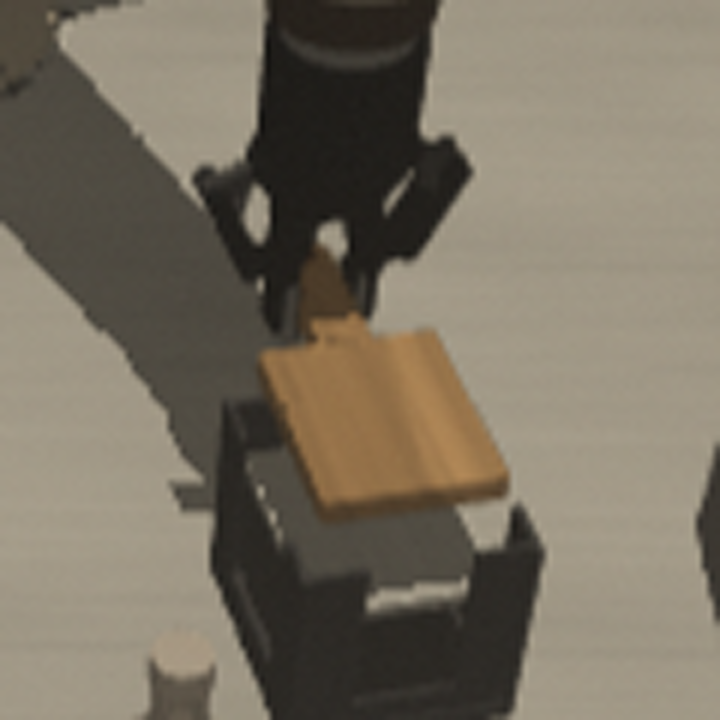

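View pics/p2.png

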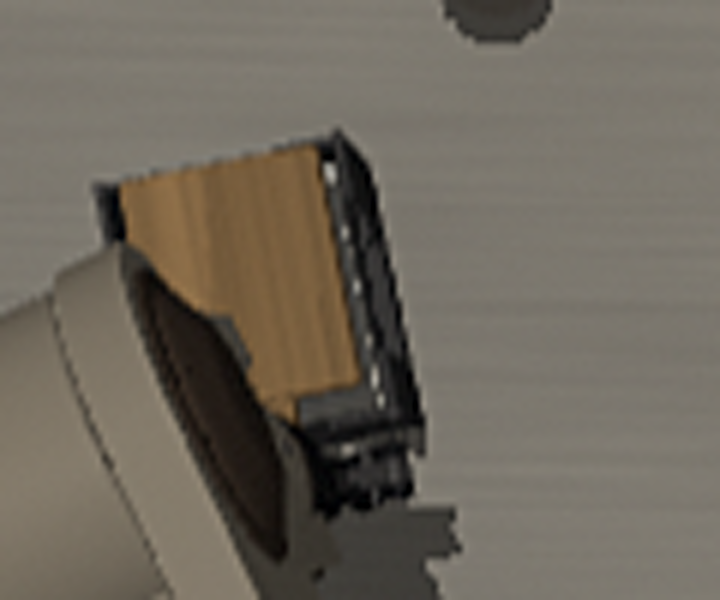

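```bash
cat >> h.py <<'E'
def tri(s,a,t,b):
  o1,d1=ray(s,*a);o2,d2=ray(t,*b);k=np.linalg.lstsq(np.c_[d1,-d2],o2-o1,rcond=None)[0];p=o1+k[0]*d1;q=o2+k[1]*d2;return (p+q)/2,np.linalg.norm(p-q)
def up(u,v,x0,y0,sc): return (x0+(u+.5)/sc-.5,y0+(v+.5)/sc-.5)
E
python3 -c "
from h import *
s=camera('scene');t=camera('top')
S=lambda u,v:up(u,v,320,100,6)
T=lambda u,v:up(u,v,210,150,6)
for n,a,b in(('hi x lo y',(323,502),(318,147)),('hi x hi y',(508,470),(120,185)),('lo x lo y',(262,352),(360,382))):
  print(n,tri(s,S(*a),t,T(*b)), onz(s,*S(*a),.1576)[:2],onz(t,*T(*b),.1576)[:2])
X=[.586,.271,np.radians(12.75)];R=np.array([[np.cos(X[2]),-np.sin(X[2])],[np.sin(X[2]),np.cos(X[2])]])
for q in((.055,-.045),(.055,.045),(-.055,-.045)): print('want',R@q+X[:2])
st()
"
```

```text
hi x lo y (array([0.65127288, 0.23490126, 0.15400818]), np.float64(0.0033257503774958334)) [0.65494974 0.23597818] [0.65067396 0.23268943]
hi x hi y (array([0.63250311, 0.32052662, 0.15770676]), np.float64(0.0018580889770940744)) [0.63217949 0.32151947] [0.63245443 0.31959846]
lo x lo y (array([0.54700653, 0.21336427, 0.15583181]), np.float64(0.0034075230256978397)) [0.54892933 0.21483291] [0.54688876 0.21142129]
want [0.64957521 0.23924795]
want [0.62971244 0.32702876]
want [0.54228756 0.21497124]
9.8 [0.4954 0.2468 0.0905] [-90.   -0.  102.8] F [-0.05  0.17 -0.28] op 0.0269 q [26.5  4.6 -1.6 83.8  0.  13.7]
```

Call:
play_rows(moves=[[[0,0,0],[0.0047,0,0.002],10],[[0,0,0],[0.0047,0.004,0.002],10],[[0,0,0],[0.0047,0.012,0.002],10],[[0,0,0],[0.0047,0.022,0.002],10],[[0,0,0],[0.0047,0.03,0.002],10]])

```text
time: 10.3
ee_pos: [0.4919, 0.251, 0.059]
tcp_rot: [-89.9, 0.0, 102.8]
wrist_force: [0.2, 0.3, -1.0]
opening: 0.0271
```

```bash
python3 -c "
from h import *
st()
to([.4935,.2501,.09],102.87)
s=camera('scene');t=camera('top');crop(s['img'],320,100,120,120,6,'p3.png');crop(t['img'],210,150,120,100,6,'p4.png')
"
```

```text
10.3 [0.4919 0.251  0.059 ] [-8.9940e+01  1.0000e-02  1.0283e+02] F [ 0.2   0.33 -0.96] op 0.0271 q [27.   4.8 -4.8 80.4 -0.  14.2]
turn [-0.06 -0.04 -0.01] shift [-0.0013 -0.031  -0.0013]
```

View pics/p3.png

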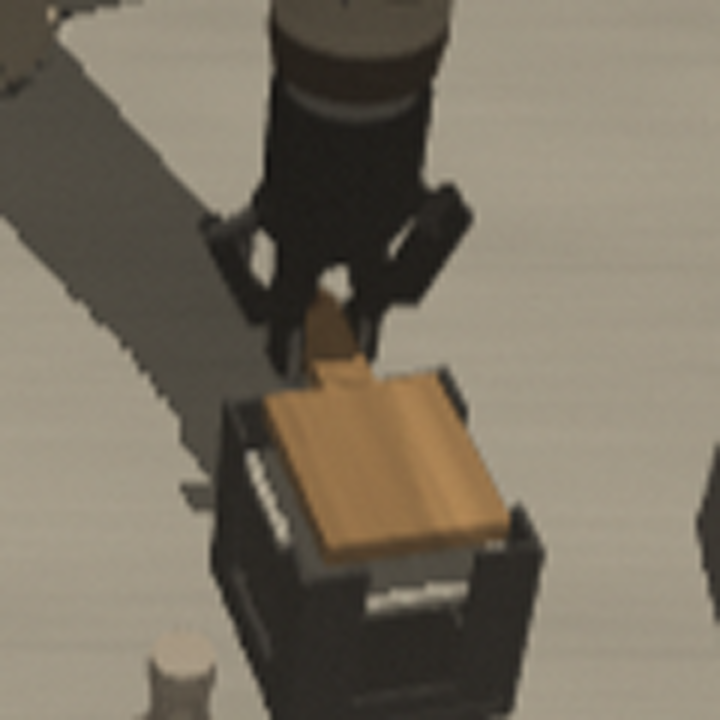

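View pics/p4.png

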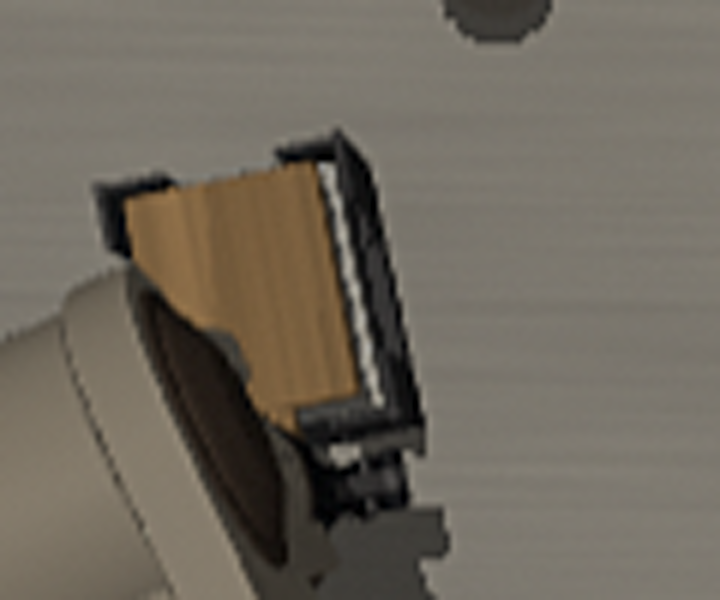

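```bash
python3 -c "
from h import *
s=camera('scene');t=camera('top')
S=lambda u,v:up(u,v,320,100,6)
T=lambda u,v:up(u,v,210,150,6)
z=.059+.0525+.016
W=[(.6496,.2392),(.6297,.3270),(.5423,.2150)]
for w,a,b in zip(W,((328,545),(508,520),(264,398)),((317,163),(126,200),(358,394))):
  print(np.round((onz(s,*S(*a),z)[:2]-w)*1000,1),np.round((onz(t,*T(*b),z)[:2]-w)*1000,1))
"
```

```text
[1.7 2. ] [-1.8 -1.8]
[ 3.5 -1.5] [-0.1 -3.4]
[5.1 3. ] [0.6 1. ]
```

Call:
play_rows(moves=[[[0,0,0],[0,0.006,0.001],10],[[0,0,0],[0,0.012,0.001],10],[[0,0,0],[0,0.017,0.001],10],[[0,0,0],[0,0.021,0.001],10],[[0,0,0],[0,0.024,0.001],10]])

```text
time: 11.0
ee_pos: [0.4912, 0.2509, 0.0359]
tcp_rot: [-90.0, 0.0, 102.8]
wrist_force: [0.3, 0.0, -0.4]
opening: 0.0269
```

Call:
play_rows(moves=[[[0,0,0],[0,0.003,0],10],[[0,0,0],[0,0.006,0],10],[[0,0,0],[0,0.009,0],10],[[0,0,0],[0,0.012,0],10],[[0,0,0],[0,0.014,0],10]])

```text
time: 11.5
ee_pos: [0.4914, 0.251, 0.0222]
tcp_rot: [-90.0, -0.0, 102.8]
wrist_force: [-0.1, 0.0, -0.0]
opening: 0.0266
```

```bash
python3 -c "
from h import *
st()
s=camera('scene');crop(s['img'],320,100,120,120,6,'p5.png')
"
```

```text
11.5 [0.4914 0.251  0.0222] [-90.01  -0.   102.82] F [-0.14  0.04 -0.03] op 0.0266 q [27.1  5.3 -8.4 76.3 -0.  14.2]
```

View pics/p5.png

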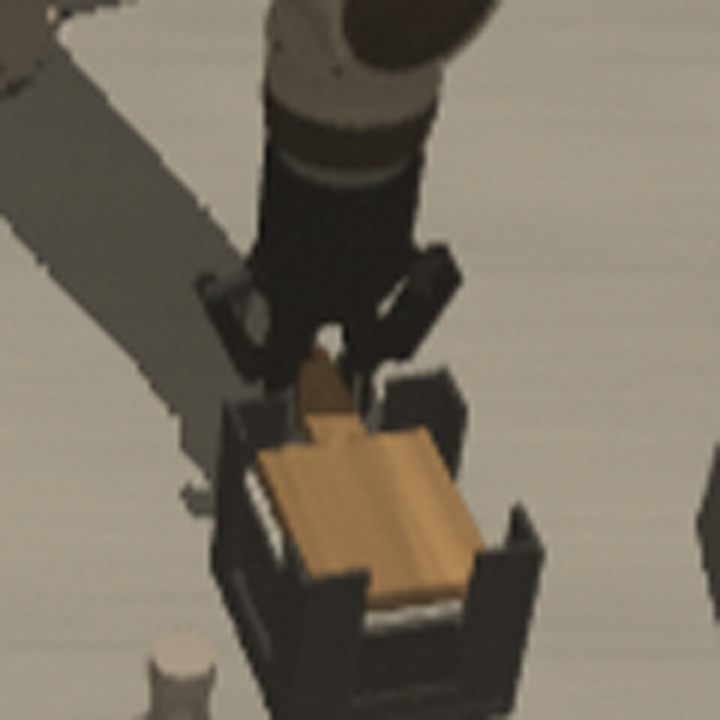

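Call:
play_rows(moves=[[[0,0,0],[0,0.003,0],10],[[0,0,0],[0,0.004,0],10],[[0,0,0],[0,0.004,0],36],[[0,0,0],[0,0.004,0],45],[[0,0,0],[0,0.004,0],60]])

```text
time: 12.05
ee_pos: [0.4913, 0.251, 0.0185]
tcp_rot: [-90.0, -0.0, 102.8]
wrist_force: [-1.1, -0.5, -0.3]
opening: 0.0505
```

Call:
play_rows(moves=[[[0,0,0],[0,0,0],60],[[0,0,0],[0,-0.01,0],60],[[0,0,0],[0,-0.03,0],60],[[0,0,0],[0,-0.06,0],60],[[0,0,0],[0,-0.1,0],60]])

```text
time: 12.55
ee_pos: [0.4905, 0.2506, 0.1189]
tcp_rot: [-89.9, 0.0, 102.8]
wrist_force: [0.5, 0.3, 0.3]
opening: 0.051
```

```bash
python3 -c "
from h import *
st()
to([.503,-.188,.13],-1)
s=camera('scene');crop(s['img'],320,100,120,120,6,'p6.png')
"
```

```text
12.55 [0.4905 0.2506 0.1189] [-8.9880e+01  3.0000e-02  1.0282e+02] F [0.54 0.33 0.27] op 0.051 q [27.1  4.3  1.3 87.   0.  14.2]
turn [-6.0000e-02  1.0382e+02 -1.3000e-01] shift [-0.4304 -0.0107  0.0852]
```

View pics/p6.png

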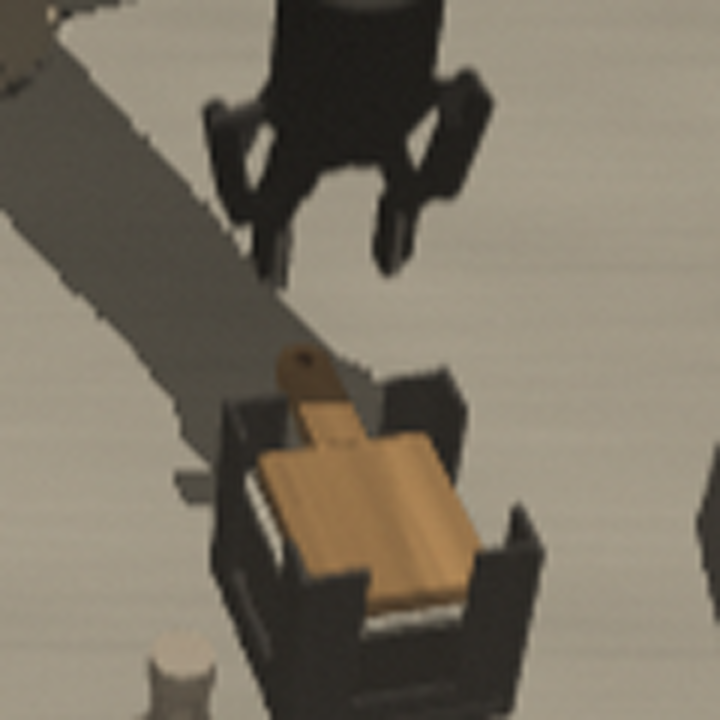

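Call:
play_rows(moves=[[[0,8.5,0],[-0.03,-0.004,0.006],60],[[0,17,0],[-0.075,-0.008,0.015],60],[[0,25.5,0],[-0.12,-0.01,0.024],60],[[0,34,0],[-0.165,-0.01,0.033],60],[[0,42.5,0],[-0.205,-0.01,0.041],60]])

```text
time: 13.1
ee_pos: [0.4968, 0.0401, 0.1294]
tcp_rot: [-90.1, -0.0, 60.0]
wrist_force: [1.1, -0.2, 0.2]
opening: 0.0512
```

```bash
python3 -c "
from h import *
st()
to([.503,-.188,.13],-1)
t=camera('top');crop(t['img'],215,130,120,120,5,'p7.png')
"
```

```text
13.1 [0.4968 0.0401 0.1294] [-9.007e+01 -4.000e-02  5.997e+01] F [ 1.12 -0.15  0.21] op 0.0512 q [ 4.6 -3.  -5.  87.9 -0.  34.6]
turn [4.000e-02 6.097e+01 8.000e-02] shift [-0.1944 -0.0006 -0.1195]
```

View pics/p7.png

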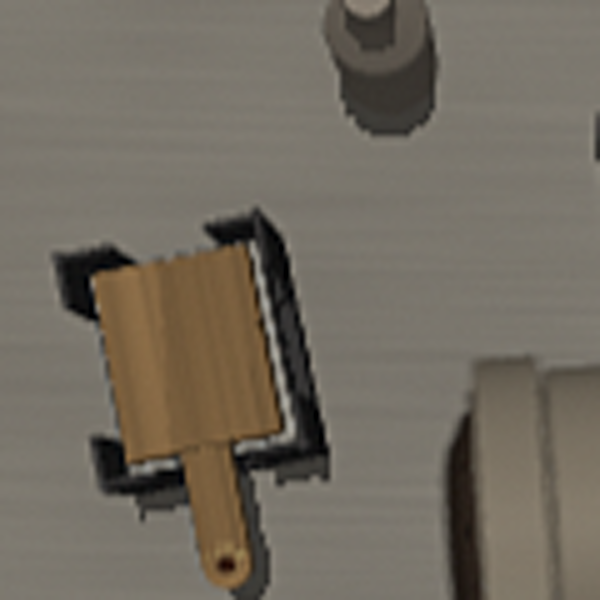

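Call:
play_rows(moves=[[[0,8.5,0],[-0.03,0,-0.018],60],[[0,17,0],[-0.07,0,-0.043],60],[[0,25.5,0],[-0.11,0,-0.068],60],[[0,34,0],[-0.145,0,-0.089],60],[[0,42.5,0],[-0.175,0,-0.108],60]])

```text
time: 13.65
ee_pos: [0.5039, -0.1657, 0.1292]
tcp_rot: [-90.0, -0.0, 17.4]
wrist_force: [0.9, 0.1, -0.7]
opening: 0.0511
```

```bash
python3 -c "
from h import *
st()
to([.503,-.188,.10],-1)
t=camera('top');im=t['img']
hsv=cv2.cvtColor(im,cv2.COLOR_RGB2HSV)
m=((hsv[...,1]>90)&(hsv[...,2]>60)&(hsv[...,0]<25)).astype(np.uint8); m[:,:215]=0;m[:,300:]=0;m[:160]=0;m[260:]=0
n,l,s_,ce=cv2.connectedComponentsWithStats(m);i=1+np.argmax(s_[1:,4]);m=(l==i).astype(np.uint8)
b=cv2.morphologyEx(m,cv2.MORPH_OPEN,cv2.getStructuringElement(cv2.MORPH_ELLIPSE,(19,19)))
for z in(.084,.088):
  ct=max(cv2.findContours(b,0,cv2.CHAIN_APPROX_NONE)[0],key=len)[:,0]
  p=np.array([onz(t,u,v,z)[:2] for u,v in ct],np.float32)*1000;print(z,cv2.minAreaRect(p))
  h=m.copy();h[cv2.dilate(b,np.ones((5,5)))>0]=0;ys,xs=np.nonzero(h);print('handle',len(xs),onz(t,xs.mean(),ys.mean(),z)[:2])
  ys,xs=np.nonzero(b);print('cent',onz(t,xs.mean(),ys.mean(),z)[:2])
cv2.imwrite('pics/m.png',np.hstack([m,b])[130:260]*255)
"
```

```text
13.65 [ 0.5039 -0.1657  0.1292] [-9.004e+01 -5.000e-02  1.743e+01] F [ 0.94  0.12 -0.68] op 0.0511 q [-18.2   1.4  -0.7  87.9  -0.   54.4]
turn [ 0.03 18.43  0.05] shift [-0.0075  0.0292 -0.021 ]
0.084 ((584.7681884765625, 271.2828674316406), (112.56024169921875, 88.12981414794922), 12.74030590057373)
handle 247 [0.49753673 0.25195036]
cent [0.58531804 0.27137887]
0.088 ((584.4485473632812, 270.5924072265625), (112.1583251953125, 87.81507110595703), 12.7402925491333)
handle 247 [0.49752864 0.25132895]
cent [0.58499648 0.27068808]
```

Call:
play_rows(moves=[[[0,8,0],[-0.004,0,-0.01],60],[[0,16,0],[-0.0075,0.005,-0.021],60],[[0,18.4,0],[-0.0075,0.02,-0.021],60],[[0,18.4,0],[-0.0075,0.04,-0.021],60],[[0,18.4,0],[-0.0075,0.065,-0.021],60]])

```text
time: 14.2
ee_pos: [0.5041, -0.1862, 0.0641]
tcp_rot: [-90.0, -0.1, -0.6]
wrist_force: [-0.6, 0.2, 0.0]
opening: 0.0512
```

```bash
python3 -c "
from h import *
st()
to([.503,-.188,-.0125],-1)
s=camera('scene');t=camera('top');crop(s['img'],140,80,130,130,5,'q1.png');crop(t['img'],380,180,140,100,5,'q2.png')
"
```

```text
14.2 [ 0.5041 -0.1862  0.0641] [-90.05  -0.13  -0.58] F [-0.57  0.16  0.04] op 0.0512 q [-20.3   2.5  -6.7  80.7   0.   70.3]
turn [0.04 0.42 0.13] shift [-0.0012  0.0766 -0.0018]
```

View pics/q1.png

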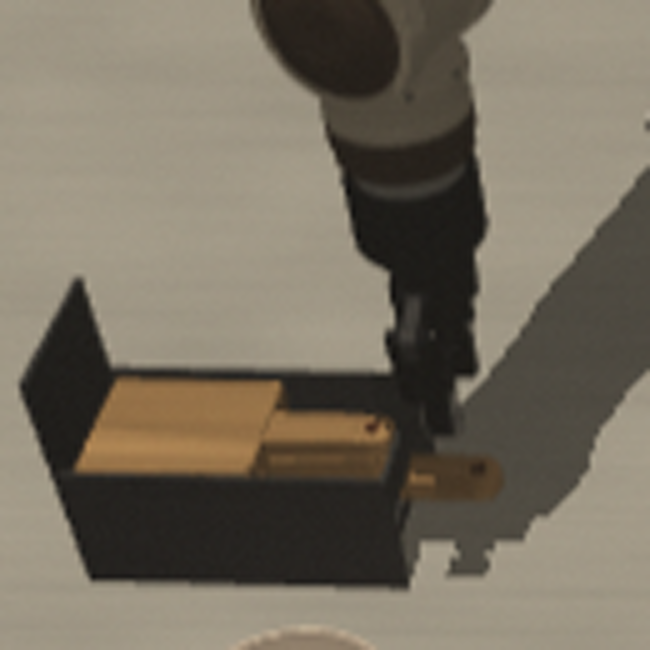

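View pics/q2.png

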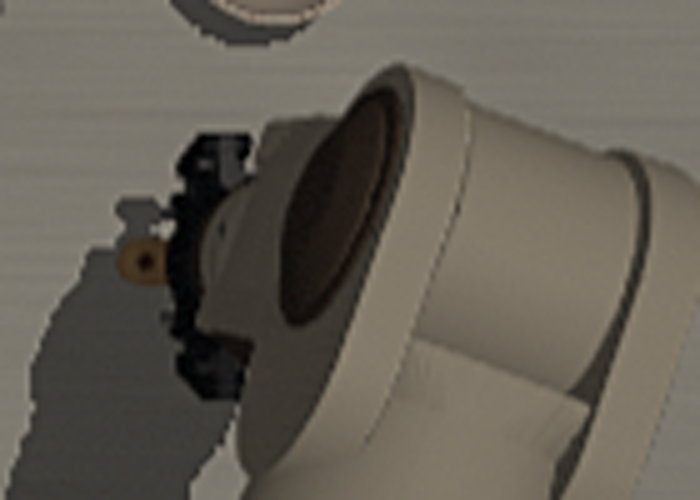

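Call:
play_rows(moves=[[[0,0.4,0],[-0.0012,0.02,-0.001],60],[[0,0.4,0],[-0.0012,0.04,-0.001],60],[[0,0.4,0],[-0.0012,0.058,-0.001],60],[[0,0.4,0],[-0.0012,0.07,-0.001],60],[[0,0.4,0],[-0.0012,0.076,-0.001],60]])

```text
time: 14.8
ee_pos: [0.5021, -0.1868, -0.0126]
tcp_rot: [-90.0, 0.0, -1.0]
wrist_force: [-0.3, 0.5, 0.3]
opening: 0.0508
```

```bash
python3 -c "
from h import *
st()
to([.503,-.187,-.0125],-1)
s=camera('scene');t=camera('top');crop(s['img'],140,80,130,130,5,'q3.png')
"
```

```text
14.8 [ 0.5021 -0.1868 -0.0126] [-9.0e+01  1.0e-02 -9.7e-01] F [-0.3   0.53  0.32] op 0.0508 q [-20.4   4.2 -13.5  72.3  -0.   70.6]
turn [-0.    0.03 -0.01] shift [ 0.0009 -0.0001 -0.0002]
```

View pics/q3.png

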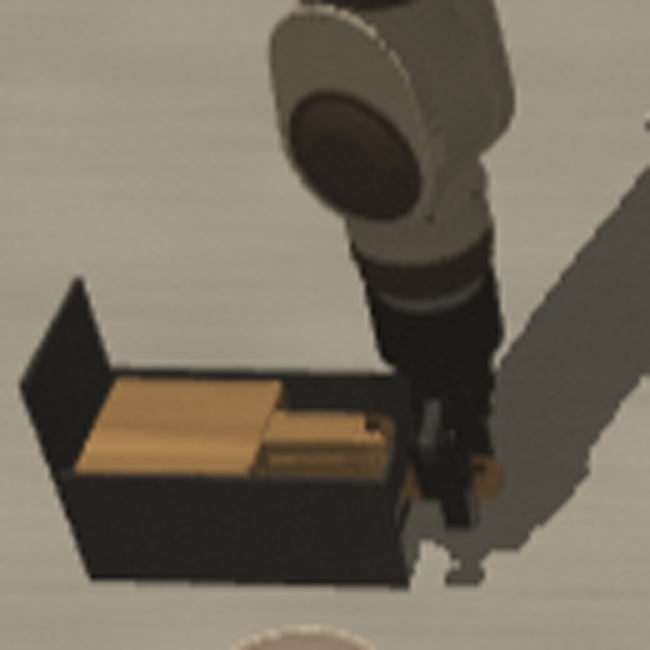

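Straddling the handle, no wall contact (finger at crop (460,500), wall edge at 405). Close.

Call:
play_rows(moves=[[[0,0,0],[0.001,0,0],45],[[0,0,0],[0.001,0,0],38],[[0,0,0],[0.001,0,0],30],[[0,0,0],[0.001,0,0],20],[[0,0,0],[0.001,0,0],10]], grip_force=80)

```text
time: 15.4
ee_pos: [0.5039, -0.187, -0.0114]
tcp_rot: [-90.0, -0.1, -1.0]
wrist_force: [-0.2, 0.1, 5.3]
opening: 0.0268
```

```bash
python3 -c "
from h import *
st()
"
```

```text
15.4 [ 0.5039 -0.187  -0.0114] [-90.03  -0.11  -0.98] F [-0.16  0.05  5.25] op 0.0268 q [-20.4   4.2 -13.3  72.3   0.   70.6]
```

Call:
play_rows(moves=[[[0,0,0],[0,-0.0007,0],10],[[0,0,0],[0,-0.0007,0.003],10],[[0,0,0],[0,-0.0007,0.009],10],[[0,0,0],[0,-0.0007,0.018],10],[[0,0,0],[0,-0.0007,0.028],10]])

```text
time: 15.9
ee_pos: [0.5038, -0.1594, -0.0114]
tcp_rot: [-90.1, -0.0, -1.0]
wrist_force: [-0.1, -5.8, 3.3]
opening: 0.0266
```

```bash
python3 -c "
from h import *
st()
s=camera('scene');crop(s['img'],140,80,130,130,5,'q4.png')
"
```

```text
15.9 [ 0.5038 -0.1594 -0.0114] [-9.01e+01 -4.00e-02 -1.04e+00] F [-0.12 -5.82  3.26] op 0.0266 q [-17.5   3.1 -14.6  72.3  -0.1  73.5]
```

View pics/q4.png

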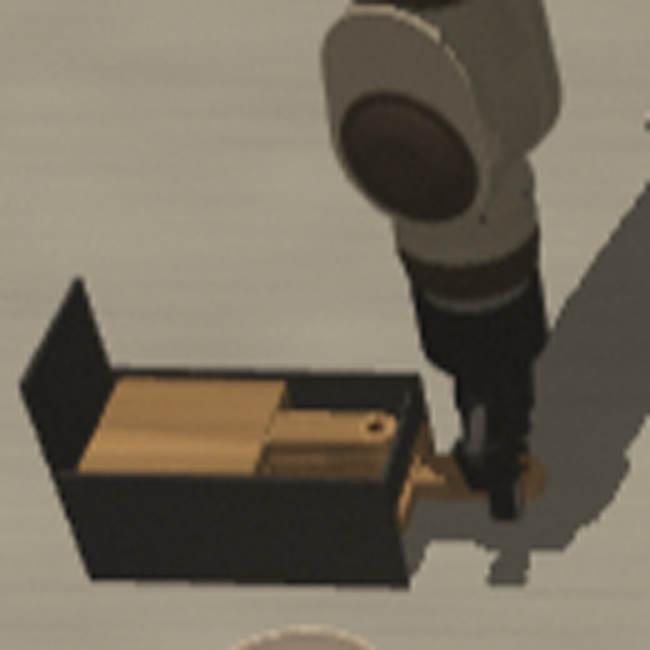

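Call:
play_rows(moves=[[[0,0,0],[0,-0.0005,0.01],10],[[0,0,0],[0,-0.0005,0.022],10],[[0,0,0],[0,-0.0005,0.034],10],[[0,0,0],[0,-0.0005,0.046],10],[[0,0,0],[0,-0.0005,0.058],10]])

```text
time: 16.45
ee_pos: [0.5044, -0.0996, -0.0115]
tcp_rot: [-90.0, 0.0, -1.0]
wrist_force: [-0.0, -1.4, 0.7]
opening: 0.0266
```

Call:
play_rows(moves=[[[0,0,0],[0,0,0.012],10],[[0,0,0],[0,0,0.024],10],[[0,0,0],[0,0,0.036],10],[[0,0,0],[0,0,0.046],10],[[0,0,0],[0,0,0.052],10]])

```text
time: 16.95
ee_pos: [0.5052, -0.0476, -0.0117]
tcp_rot: [-90.0, 0.0, -0.9]
wrist_force: [0.6, -0.7, -1.1]
opening: 0.0269
```

```bash
python3 -c "
from h import *
st()
s=camera('scene');crop(s['img'],140,80,160,130,5,'q5.png')
"
```

```text
16.95 [ 0.5052 -0.0476 -0.0117] [-8.996e+01  3.000e-02 -9.300e-01] F [ 0.58 -0.75 -1.11] op 0.0269 q [ -5.4   0.3 -17.4  72.3   0.   85.5]
```

View pics/q5.png

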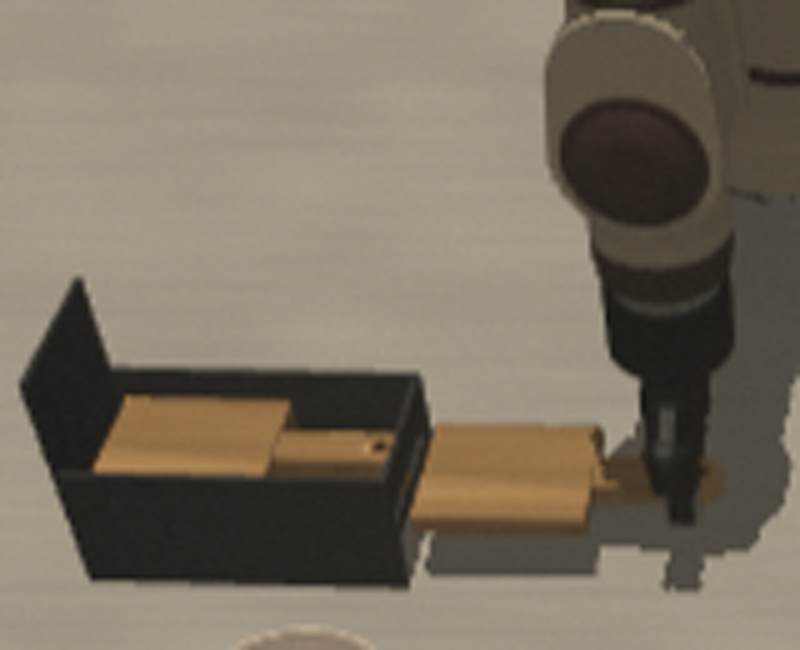

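Call:
play_rows(moves=[[[0,0,0],[0,0,0.008],10],[[0,0,0],[0,0,0.018],10],[[0,0,0],[0,0,0.028],10],[[0,0,0],[0,-0.004,0.038],10],[[0,0,0],[0,-0.015,0.045],10]])

```text
time: 17.5
ee_pos: [0.5055, -0.0028, 0.0033]
tcp_rot: [-90.0, 0.1, -1.0]
wrist_force: [-0.1, -0.4, -2.0]
opening: 0.0266
```

```bash
python3 -c "
from h import *
st()
s=camera('scene');crop(s['img'],140,100,160,110,5,'q6.png');t=camera('top');crop(t['img'],310,180,210,90,3,'q7.png')
"
```

```text
17.5 [ 0.5055 -0.0028  0.0033] [-89.99   0.09  -0.95] F [-0.12 -0.43 -2.03] op 0.0266 q [ -0.3  -0.3 -16.3  74.1   0.   90.6]
```

View pics/q6.png

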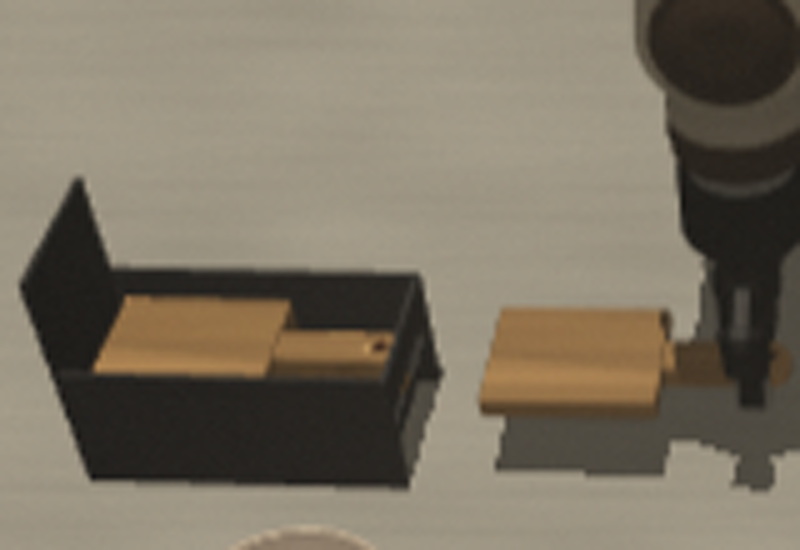

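View pics/q7.png

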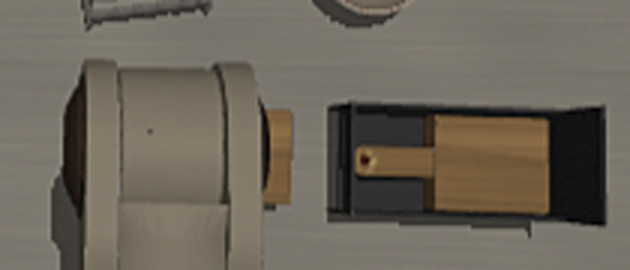

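Call:
play_rows(moves=[[[0,-3,0],[0,-0.02,0.004],10],[[0,-9,0],[0,-0.045,0.014],10],[[0,-17,0],[0,-0.075,0.03],10],[[0,-25,0],[0,-0.105,0.05],10],[[0,-33,0],[0,-0.125,0.075],10]])

```text
time: 18.1
ee_pos: [0.5081, 0.0713, 0.1313]
tcp_rot: [-90.1, -0.1, 32.3]
wrist_force: [1.6, -0.4, -1.7]
opening: 0.0267
```

```bash
python3 -c "
from h import *
st();to([.4777,.2465,.125],102.75)
"
```

```text
18.1 [0.5081 0.0713 0.1313] [-90.08  -0.13  32.28] F [ 1.6  -0.4  -1.75] op 0.0267 q [ 8.  -1.1 -2.9 88.  -0.  65.7]
turn [ 1.500e-01 -7.047e+01  7.000e-02] shift [0.0678 0.0062 0.1644]
```

Call:
play_rows(moves=[[[0,-8,0],[0.01,0,0.025],10],[[0,-16,0],[0.022,0,0.055],10],[[0,-24,0],[0.034,0,0.083],10],[[0,-32,0],[0.044,0,0.107],10],[[0,-40,0],[0.054,0,0.13],10]])

```text
time: 18.6
ee_pos: [0.4842, 0.211, 0.129]
tcp_rot: [-90.0, -0.0, 72.4]
wrist_force: [0.6, 0.3, -0.8]
opening: 0.0271
```

```bash
python3 -c "
from h import *
st();to([.4777,.2465,.11],102.75)
"
```

```text
18.6 [0.4842 0.211  0.129 ] [-9.003e+01 -1.000e-02  7.236e+01] F [ 0.64  0.3  -0.82] op 0.0271 q [23.6  1.1 -1.  87.9 -0.  41.2]
turn [ 3.000e-02 -3.039e+01  0.000e+00] shift [0.0319 0.0189 0.0169]
```

Call:
play_rows(moves=[[[0,-8,0],[0.01,0,0.006],10],[[0,-16,0],[0.02,0,0.012],10],[[0,-24,0],[0.028,0,0.016],10],[[0,-30,0],[0.031,0.008,0.0169],10],[[0,-30.4,0],[0.032,0.018,0.0169],10]])

```text
time: 19.1
ee_pos: [0.4785, 0.246, 0.1108]
tcp_rot: [-90.1, -0.0, 102.5]
wrist_force: [-1.1, 0.9, -1.5]
opening: 0.0271
```

Call:
play_rows(moves=[[[0,0,0],[0,0,0],10],[[0,0,0],[0,0.004,0],10],[[0,0,0],[0,0.01,0],10],[[0,0,0],[0,0.016,0],10],[[0,0,0],[0,0.018,0],10]])

```text
time: 19.6
ee_pos: [0.4779, 0.2453, 0.0917]
tcp_rot: [-89.9, 0.0, 102.4]
wrist_force: [-0.4, 0.7, -2.7]
opening: 0.0268
```

```bash
python3 -c "
from h import *
st()
to([.4777,.2465,.09],102.75)
s=camera('scene');t=camera('top');crop(s['img'],320,100,120,120,6,'r1.png');crop(t['img'],210,150,120,100,6,'r2.png')
"
```

```text
19.6 [0.4779 0.2453 0.0917] [-8.9950e+01  2.0000e-02  1.0238e+02] F [-0.39  0.68 -2.68] op 0.0268 q [27.2  2.4 -3.7 83.9 -0.  14.8]
turn [-0.05 -0.37 -0.02] shift [ 0.0012  0.0017 -0.0001]
```

View pics/r1.png

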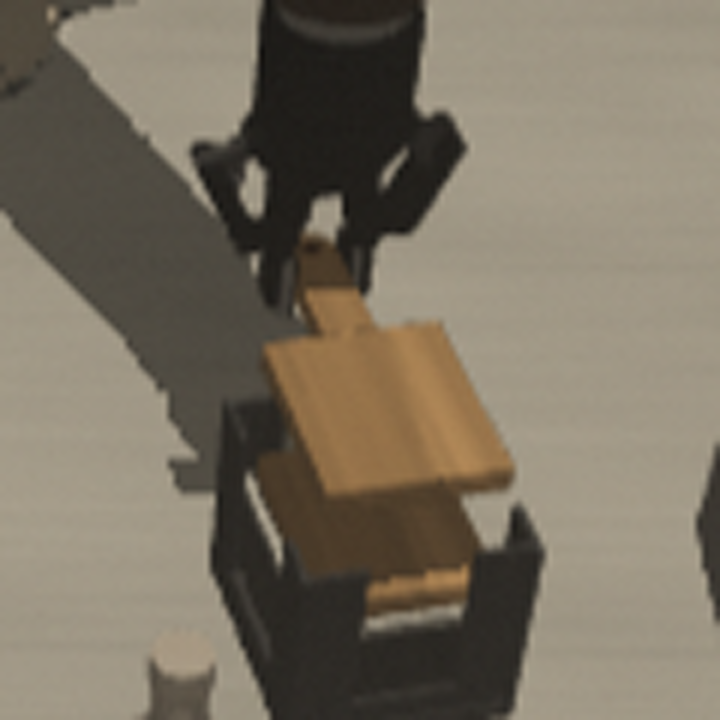

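View pics/r2.png

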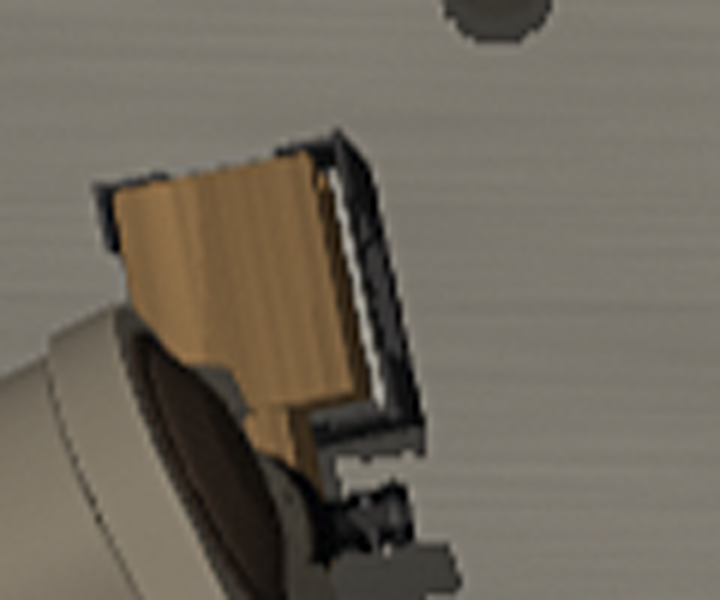

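```bash
python3 -c "
from h import *
s=camera('scene');t=camera('top')
S=lambda u,v:up(u,v,320,100,6)
T=lambda u,v:up(u,v,210,150,6)
z=.091+.0521+.016
W=[(.6496,.2392),(.6297,.3270),(.5423,.2150)]
for w,a,b in zip(W,((328,488),(513,463),(265,346)),((308,152),(114,192),(351,393))):
  A=onz(s,*S(*a),z)[:2];B=onz(t,*T(*b),z)[:2]
  print(np.round((A-w)*1000,1),np.round((B-w)*1000,1),tri(s,S(*a),t,T(*b)))
st()
"
```

```text
[-2.4 -0.5] [-1.4 -2.4] (array([0.64809269, 0.23763769, 0.15978041]), np.float64(0.0018201312475874018))
[-0.7 -3. ] [-0.6 -5.2] (array([0.62919107, 0.3228941 , 0.15902031]), np.float64(0.002126444326994111))
[3.9 1.3] [-0.4  0. ] (array([0.54210531, 0.21615138, 0.15569029]), np.float64(0.0013121977326700333))
19.8 [0.4782 0.2456 0.0927] [-90.01  -0.   102.41] F [-0.15  0.63 -0.85] op 0.0266 q [27.2  2.4 -3.6 83.9  0.  14.8]
```

```bash
python3 -c "
from h import *
st()
to([.5777,-.0365,.13],95.8)
"
```

```text
19.8 [0.4782 0.2456 0.0927] [-90.01  -0.   102.41] F [-0.15  0.63 -0.85] op 0.0266 q [27.2  2.4 -3.6 83.9  0.  14.8]
turn [0.01 6.61 0.  ] shift [-0.2969 -0.0373 -0.0366]
```

Call:
play_rows(moves=[[[0,0,0],[0,-0.02,0],10],[[0,1,0],[-0.03,-0.037,-0.003],10],[[0,2,0],[-0.07,-0.044,-0.008],10],[[0,3,0],[-0.11,-0.044,-0.013],10],[[0,4,0],[-0.15,-0.044,-0.018],10]])

```text
time: 20.3
ee_pos: [0.5287, 0.1018, 0.1375]
tcp_rot: [-90.1, -0.0, 98.4]
wrist_force: [0.6, 0.9, -1.7]
opening: 0.027
```

```bash
python3 -c "
from h import *
st()
to([.5777,-.0365,.08],95.8)
"
```

```text
20.3 [0.5287 0.1018 0.1375] [-90.09  -0.    98.41] F [ 0.58  0.92 -1.67] op 0.027 q [10.9  2.5  1.4 88.8 -0.   2.5]
turn [0.09 2.61 0.  ] shift [-0.1439  0.0575 -0.0282]
```

Call:
play_rows(moves=[[[0,1,0],[-0.035,0.002,-0.007],10],[[0,2,0],[-0.07,0.008,-0.014],10],[[0,2.6,0],[-0.105,0.022,-0.021],10],[[0,2.6,0],[-0.13,0.04,-0.026],10],[[0,2.6,0],[-0.141,0.057,-0.0282],10]])

```text
time: 20.8
ee_pos: [0.5772, -0.0346, 0.0791]
tcp_rot: [-90.0, 0.0, 95.7]
wrist_force: [-0.1, 1.2, -1.5]
opening: 0.0269
```

```bash
python3 -c "
from h import *
s=camera('scene');crop(s['img'],210,110,140,130,5,'u1.png')
st()
to([.5777,-.0365,-.0265],95.8)
"
```

```text
20.85 [ 0.5761 -0.0351  0.0759] [-8.982e+01  2.000e-02  9.568e+01] F [-1.48 -1.5  -4.85] op 0.027 q [-3.5  8.2  0.7 82.7 -0.  -9.1]
turn [-0.18 -0.12 -0.02] shift [-0.0015  0.1024 -0.0017]
```

View pics/u1.png

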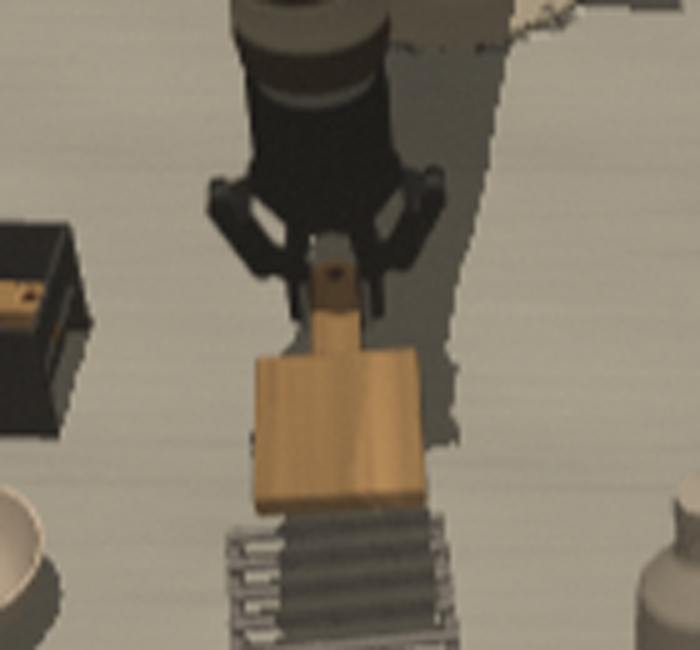

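Call:
play_rows(moves=[[[0,0,0],[-0.001,0.02,-0.001],10],[[0,0,0],[-0.001,0.045,-0.001],10],[[0,0,0],[-0.001,0.07,-0.001],10],[[0,0,0],[-0.001,0.085,-0.001],10],[[0,0,0],[-0.001,0.094,-0.001],10]])

```text
time: 21.35
ee_pos: [0.5772, -0.0328, -0.0152]
tcp_rot: [-89.9, -0.0, 95.8]
wrist_force: [0.8, -1.5, -1.6]
opening: 0.0271
```

```bash
python3 -c "
from h import *
st()
s=camera('scene');crop(s['img'],210,110,140,130,5,'u2.png')
st()
"
```

```text
21.35 [ 0.5772 -0.0328 -0.0152] [-8.994e+01 -1.000e-02  9.584e+01] F [ 0.79 -1.49 -1.6 ] op 0.0271 q [-3.3 10.  -7.4 72.7  0.  -9.1]
21.4 [ 0.5768 -0.0328 -0.0161] [-8.989e+01 -2.000e-02  9.584e+01] F [-0.35  0.4  -2.73] op 0.0269 q [-3.3 10.  -7.5 72.6  0.  -9.1]
```

View pics/u2.png

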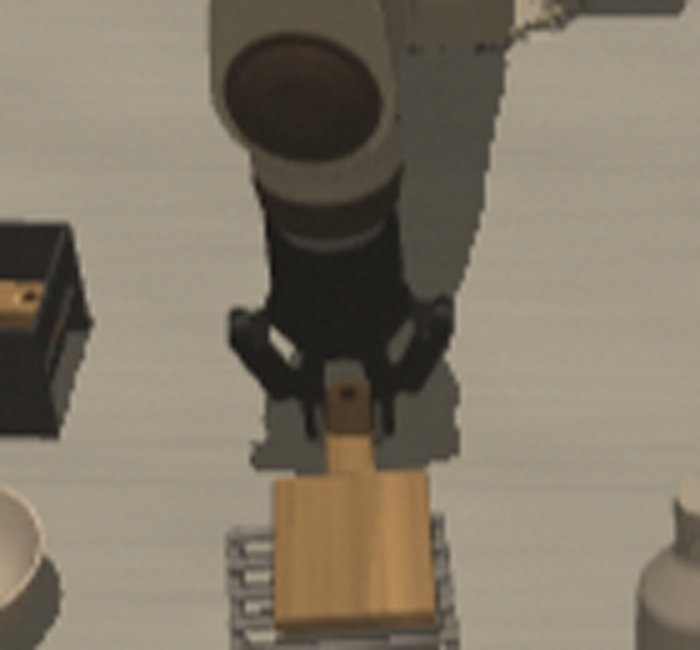

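Call:
play_rows(moves=[[[0,0,0],[0,0.004,0],10],[[0,0,0],[0,0.007,0],10],[[0,0,0],[0,0.0095,0],10],[[0,0,0],[0,0.0102,0],10],[[0,0,0],[0,0.0102,0],10]])

```text
time: 21.9
ee_pos: [0.5778, -0.0332, -0.0244]
tcp_rot: [-90.0, 0.0, 95.8]
wrist_force: [-0.5, 0.4, -0.7]
opening: 0.0268
```

```bash
python3 -c "
from h import *
st()
"
```

```text
21.9 [ 0.5778 -0.0332 -0.0244] [-90.02   0.    95.82] F [-0.47  0.43 -0.67] op 0.0268 q [-3.3 10.3 -8.1 71.6 -0.  -9.1]
```

Call:
play_rows(moves=[[[0,0,0],[0,0.0012,0],10],[[0,0,0],[0,0.0015,0],10],[[0,0,0],[0,0.0015,0],33],[[0,0,0],[0,0.0015,0],38],[[0,0,0],[0,0.0015,0],44]])

```text
time: 22.4
ee_pos: [0.5777, -0.0332, -0.0261]
tcp_rot: [-90.0, 0.0, 95.8]
wrist_force: [-0.1, 0.1, 0.1]
opening: 0.0376
```

```bash
python3 -c "
from h import *
st()
s=camera('scene');crop(s['img'],240,150,80,80,9,'u3.png')
"
```

```text
22.4 [ 0.5777 -0.0332 -0.0261] [-90.01   0.    95.82] F [-0.12  0.05  0.06] op 0.0376 q [-3.3 10.3 -8.3 71.4  0.  -9.1]
```

View pics/u3.png

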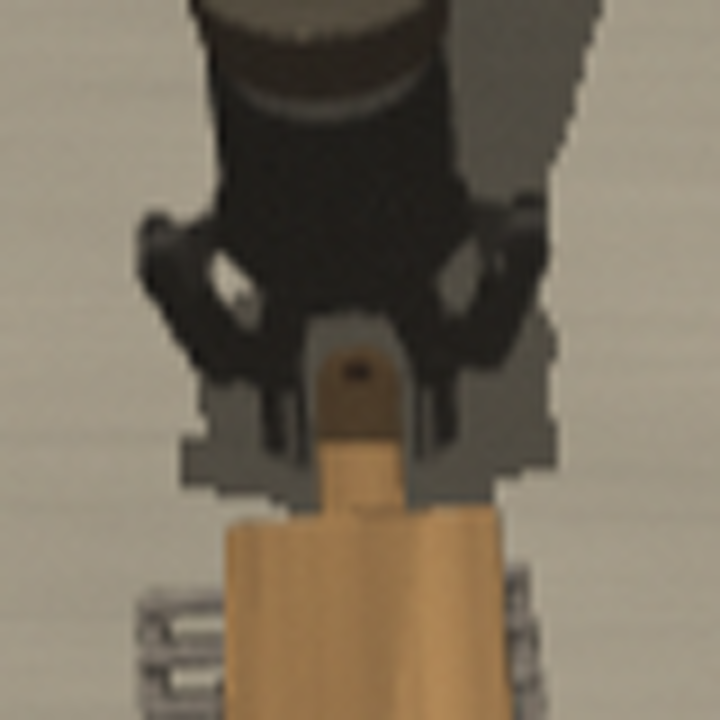

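Call:
play_rows(moves=[[[0,0,0],[0,-0.004,0],44],[[0,0,0],[0,-0.009,-0.004],44],[[0,0,0],[0,-0.013,-0.01],44],[[0,0,0],[0,-0.013,-0.016],44],[[0,0,0],[0,-0.013,-0.018],44]])

```text
time: 22.95
ee_pos: [0.5965, -0.0313, -0.0129]
tcp_rot: [-90.0, 0.0, 95.8]
wrist_force: [0.2, 0.5, -0.0]
opening: 0.0377
```

Call:
play_rows(moves=[[[0,0,0],[0,0,0],38],[[0,0,0],[0,0,0],34],[[0,0,0],[0,0,0],30],[[0,0,0],[0,0,0],25],[[0,0,0],[0,0,0],15]], grip_force=60)

```text
time: 23.45
ee_pos: [0.5953, -0.0313, -0.0132]
tcp_rot: [-90.0, -0.0, 95.8]
wrist_force: [-0.2, 1.0, 0.3]
opening: 0.0263
```

```bash
python3 -c "
from h import *
st()
s=camera('scene');crop(s['img'],240,150,80,80,9,'u4.png')
"
```

```text
23.45 [ 0.5953 -0.0313 -0.0132] [-8.998e+01 -1.000e-02  9.582e+01] F [-0.17  0.95  0.32] op 0.0263 q [-3.  12.3 -4.6 73.2  0.  -8.8]
```

View pics/u4.png

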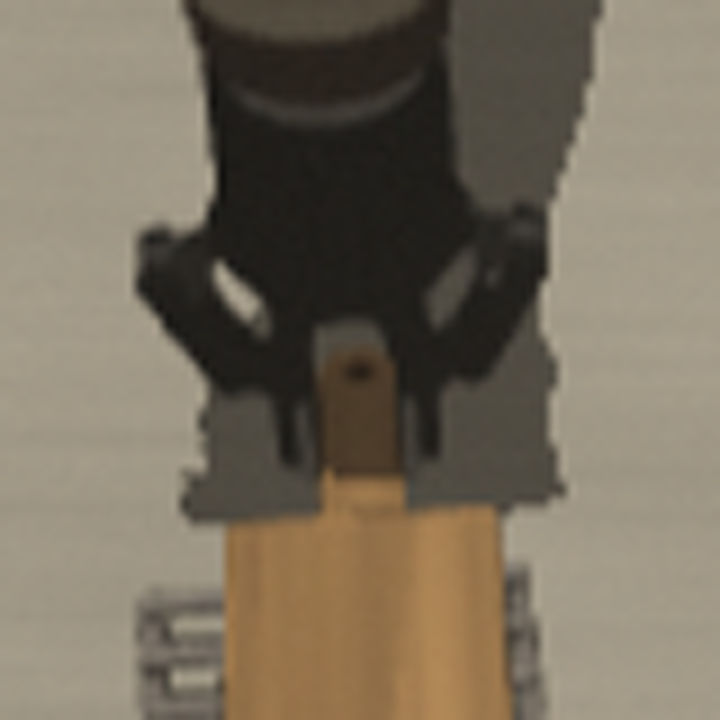

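Call:
play_rows(moves=[[[0,0,0],[0,0,0],10],[[0,0,0],[0,-0.006,0],10],[[0,0,0],[0,-0.018,0],10],[[0,0,0],[0,-0.035,0],10],[[0,0,0],[0,-0.06,0],10]], grip_force=90)

```text
time: 24.0
ee_pos: [0.5949, -0.0314, 0.0473]
tcp_rot: [-89.9, -0.0, 95.8]
wrist_force: [0.7, 0.7, -1.9]
opening: 0.0257
```

Call:
play_rows(moves=[[[0,0,0],[0,-0.03,0],10],[[0,0,0],[0,-0.06,0],10],[[0,0,0],[0,-0.085,0],10],[[0,0,0],[0.01,-0.1,0],10],[[0,0,0],[0.02,-0.105,0],10]])

```text
time: 24.5
ee_pos: [0.5941, -0.0109, 0.1541]
tcp_rot: [-90.2, 0.0, 95.8]
wrist_force: [0.4, -0.0, -2.1]
opening: 0.0261
```

```bash
python3 -c "
from h import *
st()
s=camera('scene');crop(s['img'],220,70,120,120,6,'u5.png')
c=np.array([.586,.271]);a=np.radians(12.75);e=c-.0926*np.array([np.cos(a),np.sin(a)]);print(e)
to([*e,.145],102.9)
"
```

```text
24.5 [ 0.5941 -0.0109  0.1541] [-9.016e+01  1.000e-02  9.579e+01] F [ 0.41 -0.04 -2.11] op 0.0261 q [-1.1 10.3 11.7 91.3  0.  -6.8]
[0.4956833  0.25056342]
turn [ 0.11 -7.04  0.02] shift [0.2686 0.0085 0.0711]
```

View pics/u5.png

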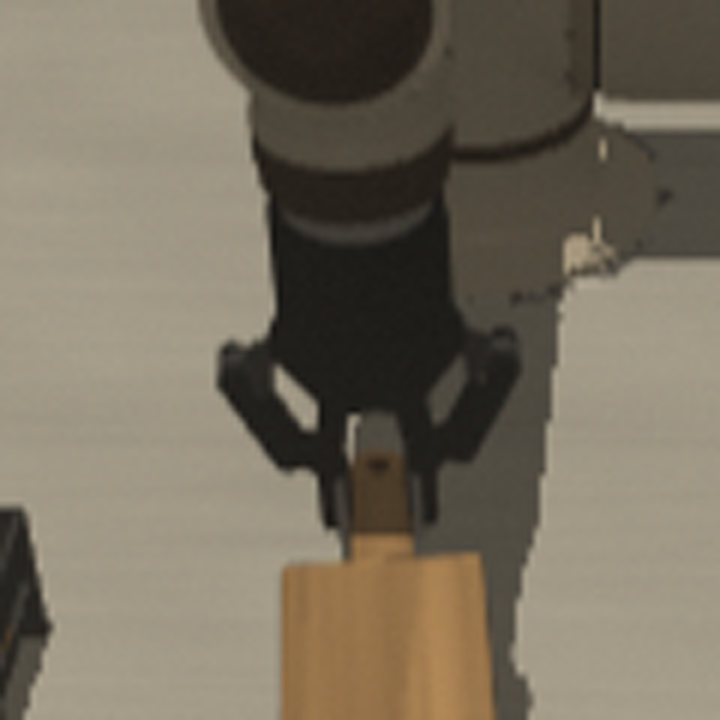

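Call:
play_rows(moves=[[[0,-1,0],[0.025,0,0.006],10],[[0,-2,0],[0.06,0,0.015],10],[[0,-3,0],[0.095,0,0.025],10],[[0,-4,0],[0.13,0,0.034],10],[[0,-5,0],[0.165,0,0.044],10]])

```text
time: 25.05
ee_pos: [0.5316, 0.1498, 0.1503]
tcp_rot: [-89.9, 0.0, 100.9]
wrist_force: [0.6, 0.8, -1.5]
opening: 0.0257
```

```bash
python3 -c "
from h import *
st()
to([.4957,.2506,.125],102.9)
"
```

```text
25.05 [0.5316 0.1498 0.1503] [-8.9880e+01  1.0000e-02  1.0089e+02] F [ 0.59  0.76 -1.54] op 0.0257 q [15.7  4.7  5.2 90.5  0.   4.8]
turn [-0.12 -2.01 -0.  ] shift [0.1058 0.0253 0.0161]
```

Call:
play_rows(moves=[[[0,-0.7,0],[0.03,0,0.004],10],[[0,-1.4,0],[0.06,0.002,0.009],10],[[0,-2,0],[0.085,0.008,0.013],10],[[0,-2,0],[0.1,0.016,0.0155],10],[[0,-2,0],[0.1055,0.025,0.016],10]])

```text
time: 25.55
ee_pos: [0.4965, 0.25, 0.1254]
tcp_rot: [-89.9, 0.0, 102.9]
wrist_force: [-0.0, -0.9, -0.9]
opening: 0.0255
```

Call:
play_rows(moves=[[[0,0,0],[0,0.002,0],10],[[0,0,0],[0,0.006,0],10],[[0,0,0],[0,0.012,0],10],[[0,0,0],[0,0.015,0],10],[[0,0,0],[0,0.015,0],10]])

```text
time: 26.05
ee_pos: [0.4975, 0.2482, 0.1114]
tcp_rot: [-90.0, 0.0, 102.8]
wrist_force: [-0.7, -0.1, -1.4]
opening: 0.0254
```

```bash
python3 -c "
from h import *
st()
to([.4957,.2506,.10],102.9)
s=camera('scene');t=camera('top');crop(s['img'],320,100,120,120,6,'v1.png');crop(t['img'],210,150,120,100,6,'v2.png')
"
```

```text
26.05 [0.4975 0.2482 0.1114] [-8.9970e+01  1.0000e-02  1.0277e+02] F [-0.66 -0.1  -1.45] op 0.0254 q [26.5  4.9  1.1 86.2 -0.  13.7]
turn [-0.03 -0.13 -0.01] shift [0.0028 0.0114 0.0012]
```

View pics/v1.png

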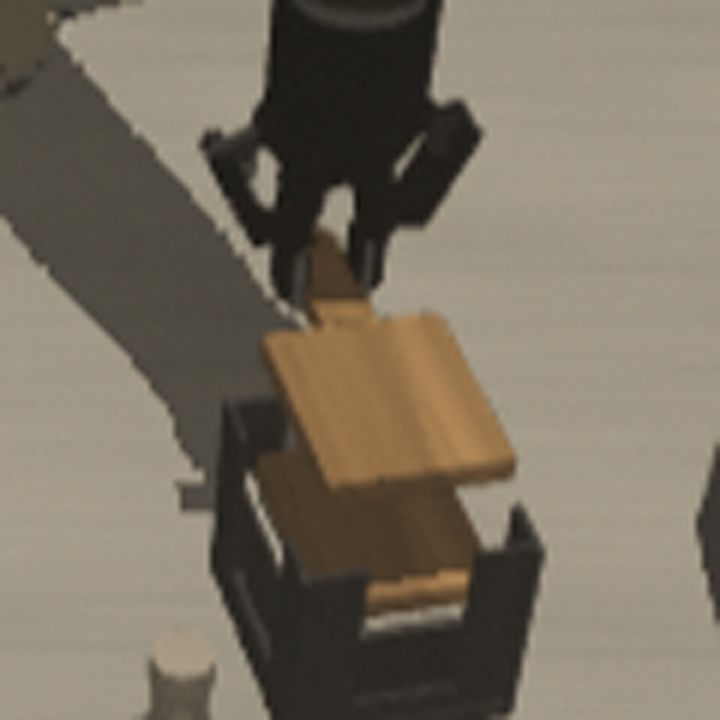

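View pics/v2.png

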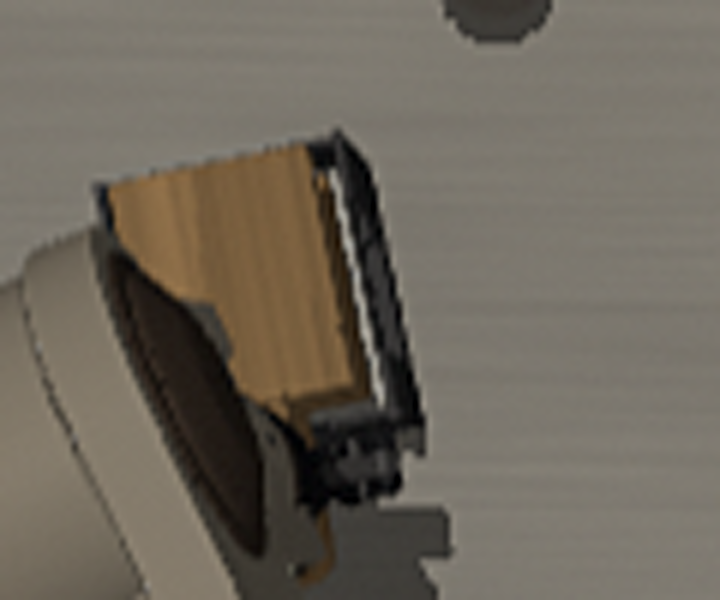

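```bash
python3 -c "
from h import *
s=camera('scene');t=camera('top')
S=lambda u,v:up(u,v,320,100,6)
T=lambda u,v:up(u,v,210,150,6)
z=.111+.0392+.016;print(z)
W=[(.6496,.2392),(.6297,.3270),(.5423,.2150)]
for w,a,b in zip(W,((330,484),(515,461),(264,338)),((308,147),(107,187),(351,385))):
  A=onz(s,*S(*a),z)[:2];B=onz(t,*T(*b),z)[:2];p,e=tri(s,S(*a),t,T(*b))
  print(np.round((A-w)*1000,1),np.round((B-w)*1000,1),np.round(p[:2]-w,4),p[2],e)
st()
"
```

```text
0.16620000000000001
[ 2.8 -0.7] [-0.3 -3.4] [ 0.0002 -0.0016] 0.16366950928933188 0.0027643866319305667
[ 6. -4.] [ 0.7 -3.7] [ 0.0012 -0.0027] 0.16198421854211742 2.435122466899685e-05
[6.6 0.2] [ 2.8 -0.8] [0.003  0.0001] 0.16318214575288364 0.0010032465840757521
26.25 [0.4977 0.2487 0.1122] [-90.03  -0.   102.81] F [ 0.86 -0.94 -0.83] op 0.0261 q [26.6  4.9  1.2 86.2 -0.  13.7]
```

Call:
play_rows(moves=[[[0,0,0],[0.002,0.004,0.0013],10],[[0,0,0],[0.002,0.014,0.0013],10],[[0,0,0],[0.002,0.026,0.0013],10],[[0,0,0],[0.002,0.036,0.0013],10],[[0,0,0],[0.002,0.042,0.0013],10]])

```text
time: 26.75
ee_pos: [0.4951, 0.2502, 0.0681]
tcp_rot: [-89.9, 0.0, 102.8]
wrist_force: [0.1, 0.4, -1.3]
opening: 0.0257
```

```bash
python3 -c "
from h import *
st()
s=camera('scene');t=camera('top');crop(s['img'],320,100,120,120,6,'v3.png');crop(t['img'],210,150,120,100,6,'v4.png')
"
```

```text
26.75 [0.4951 0.2502 0.0681] [-8.9890e+01  3.0000e-02  1.0283e+02] F [ 0.07  0.42 -1.32] op 0.0257 q [26.8  5.1 -3.5 81.5 -0.  14. ]
```

View pics/v3.png

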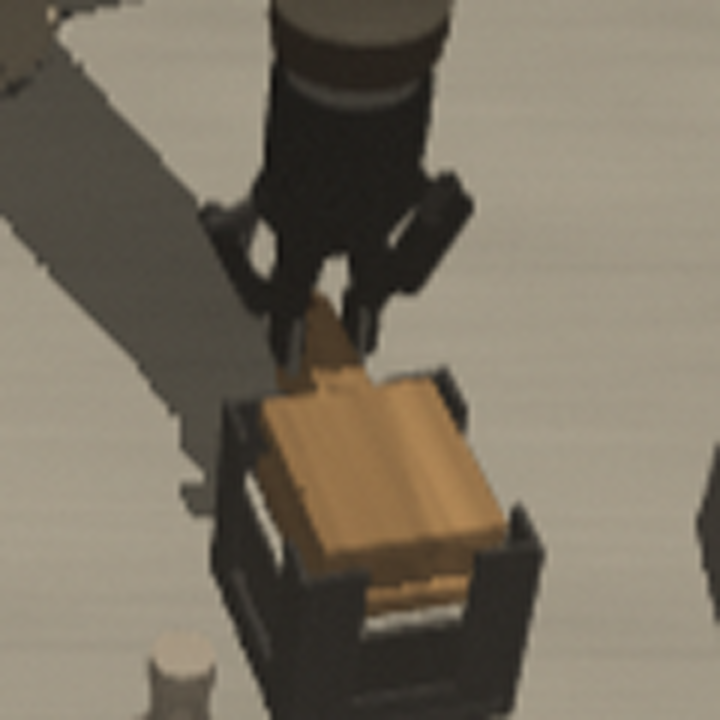

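View pics/v4.png

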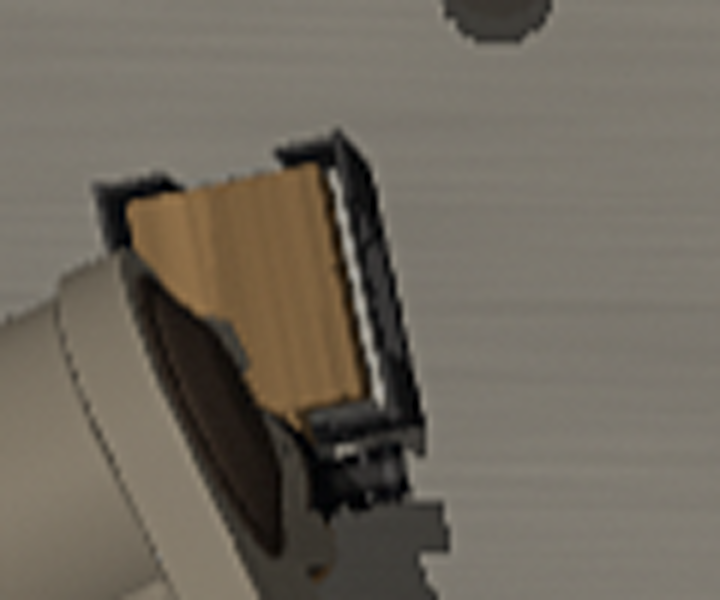

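Call:
play_rows(moves=[[[0,0,0],[0,0.004,0],10],[[0,0,0],[0,0.008,0],10],[[0,0,0],[0,0.011,0],10],[[0,0,0],[0,0.014,0],10],[[0,0,0],[0,0.016,0],10]])

```text
time: 27.35
ee_pos: [0.4957, 0.2504, 0.0537]
tcp_rot: [-90.0, -0.0, 102.8]
wrist_force: [-0.4, 0.1, -1.3]
opening: 0.0259
```

```bash
python3 -c "
from h import *
st()
s=camera('scene');crop(s['img'],350,140,75,75,10,'v5.png')
"
```

```text
27.35 [0.4957 0.2504 0.0537] [-89.99  -0.   102.82] F [-0.44  0.08 -1.32] op 0.0259 q [26.8  5.3 -5.  79.8  0.  14. ]
```

View pics/v5.png

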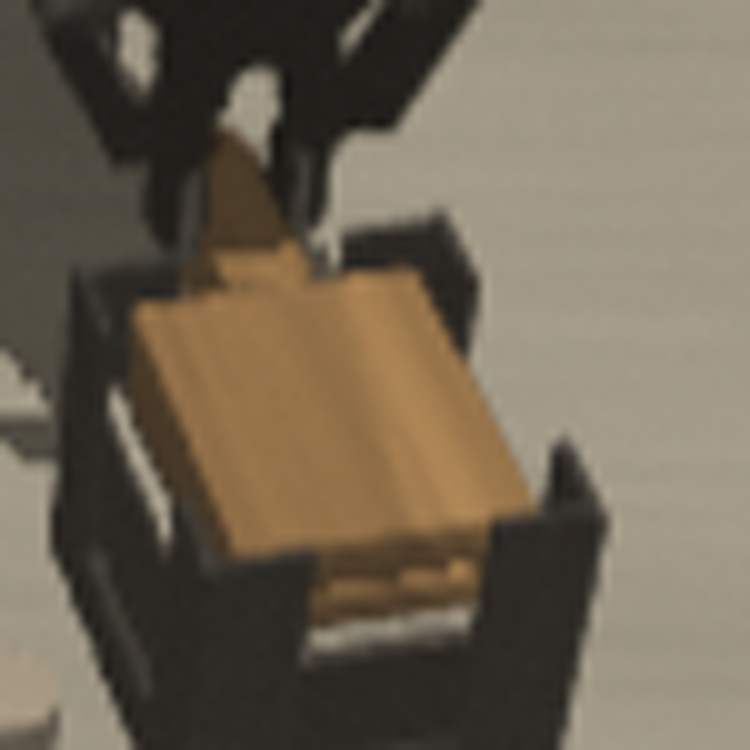

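Call:
play_rows(moves=[[[0,0,0],[0,0.002,0],10],[[0,0,0],[0,0.004,0],10],[[0,0,0],[0,0.006,0],10],[[0,0,0],[0,0.008,0],10],[[0,0,0],[0,0.01,0],10]])

```text
time: 27.9
ee_pos: [0.4959, 0.2505, 0.0438]
tcp_rot: [-90.0, -0.0, 102.8]
wrist_force: [-0.1, 0.6, -0.6]
opening: 0.0255
```

```bash
python3 -c "
from h import *
st()
s=camera('scene');crop(s['img'],350,140,75,75,10,'v6.png')
"
```

```text
27.9 [0.4959 0.2505 0.0438] [-90.01  -0.   102.82] F [-0.12  0.59 -0.57] op 0.0255 q [26.8  5.4 -5.9 78.7  0.  14. ]
```

View pics/v6.png

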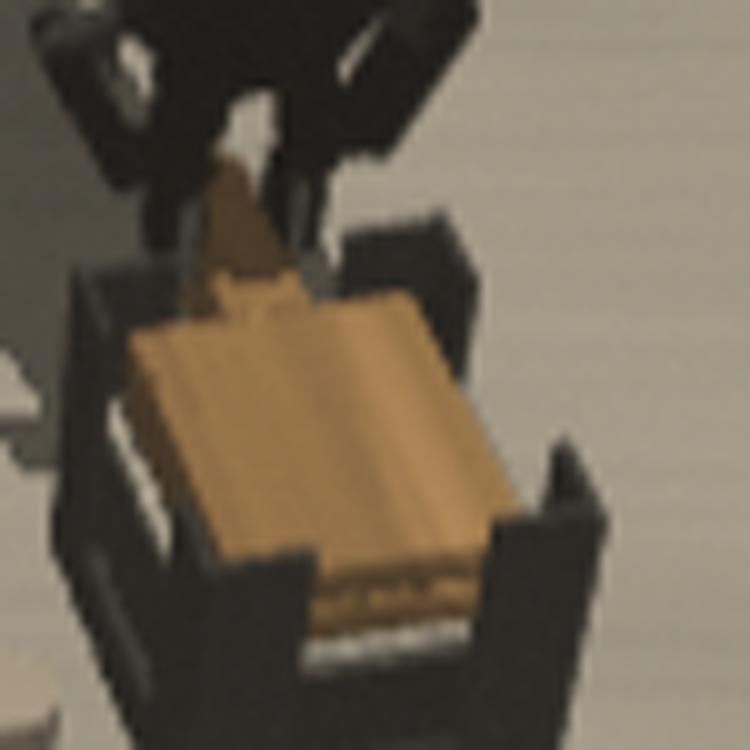

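Call:
play_rows(moves=[[[0,0,0],[0,0.002,0],10],[[0,0,0],[0,0.004,0],10],[[0,0,0],[0,0.006,0],10],[[0,0,0],[0,0.008,0],10],[[0,0,0],[0,0.01,0],10]])

```text
time: 28.45
ee_pos: [0.4958, 0.2505, 0.0338]
tcp_rot: [-90.0, -0.0, 102.8]
wrist_force: [-0.2, -0.3, 0.6]
opening: 0.0256
```

```bash
python3 -c "
from h import *
st()
s=camera('scene');crop(s['img'],350,140,75,75,10,'v7.png')
"
```

```text
28.45 [0.4958 0.2505 0.0338] [-90.    -0.   102.82] F [-0.21 -0.28  0.63] op 0.0256 q [26.8  5.6 -6.8 77.6  0.  14. ]
```

View pics/v7.png

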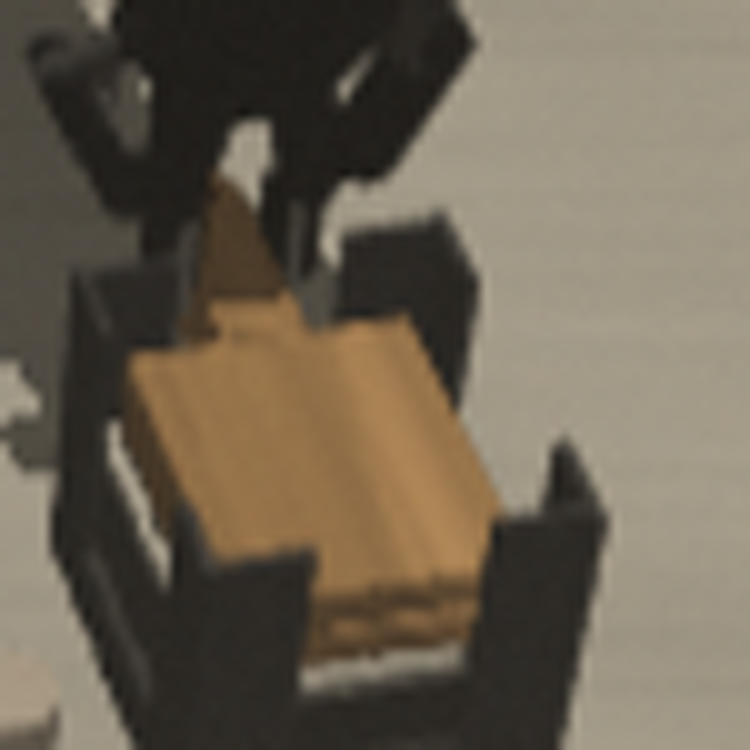

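Call:
play_rows(moves=[[[0,0,0],[0,0.002,0],10],[[0,0,0],[0,0.002,0],32],[[0,0,0],[0,0.002,0],38],[[0,0,0],[0,0.002,0],45],[[0,0,0],[0,0.002,0],55]])

```text
time: 29.0
ee_pos: [0.4959, 0.2505, 0.032]
tcp_rot: [-90.0, -0.0, 102.8]
wrist_force: [0.1, -0.0, -0.1]
opening: 0.0469
```

```bash
python3 -c "
from h import *
st()
s=camera('scene');crop(s['img'],350,140,75,75,10,'v8.png')
"
```

```text
29.0 [0.4959 0.2505 0.032 ] [-90.02  -0.   102.82] F [ 0.09 -0.01 -0.09] op 0.0469 q [26.8  5.6 -7.  77.4 -0.  14. ]
```

View pics/v8.png

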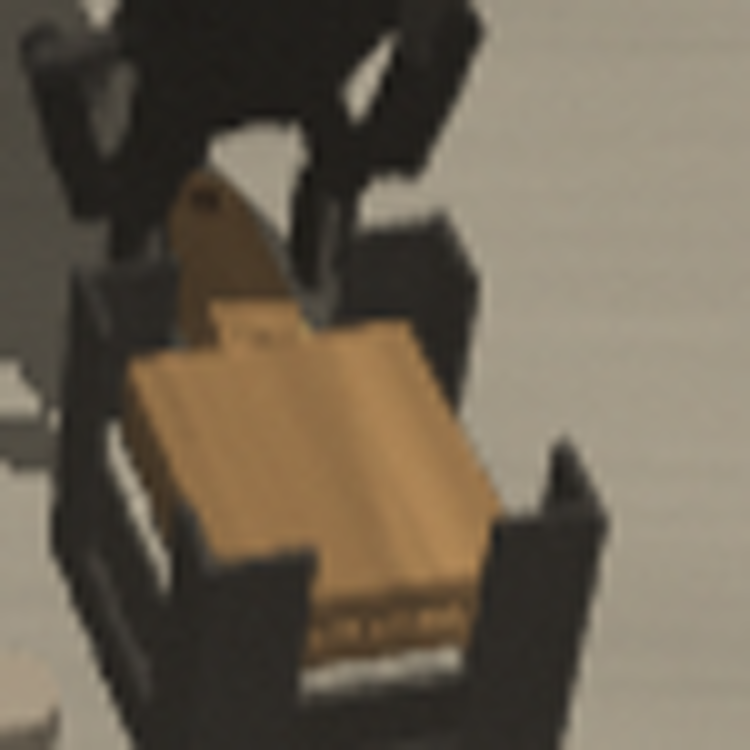

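Released and resting. Withdraw straight up, then away.

Call:
play_rows(moves=[[[0,0,0],[0,-0.005,0],60],[[0,0,0],[0,-0.02,0],60],[[0,0,0],[0,-0.045,0],60],[[0,0,0],[0,-0.08,0],60],[[0,0,0],[0,-0.115,0],60]])

```text
time: 29.55
ee_pos: [0.4956, 0.2504, 0.1493]
tcp_rot: [-90.0, -0.0, 102.8]
wrist_force: [-0.4, 0.9, 0.2]
opening: 0.0512
```

Call:
play_rows(moves=[[[0,0,0],[-0.04,0,0.01],60],[[0,0,0],[-0.08,0,0.03],60],[[0,0,0],[-0.12,0,0.05],60],[[0,0,0],[-0.16,0,0.07],60],[[0,0,0],[-0.2,0,0.09],60]])

```text
time: 30.05
ee_pos: [0.4519, 0.0341, 0.1484]
tcp_rot: [-90.1, 0.0, 102.8]
wrist_force: [0.5, -0.1, 0.3]
opening: 0.051
```

Call:
play_rows(moves=[[[0,0,0],[0,0,0],60],[[0,0,0],[0,0,0],60],[[0,0,0],[0,0,0],60],[[0,0,0],[0,0,0],60],[[0,0,0],[0,0,0],60]])

```text
time: 30.55
ee_pos: [0.4525, 0.0364, 0.1469]
tcp_rot: [-90.0, -0.0, 102.9]
wrist_force: [-0.7, 0.4, -0.5]
opening: 0.0513
```

```bash
python3 -c "
from h import *
st()
s=camera('scene');t=camera('top');crop(s['img'],330,130,110,100,7,'w1.png');crop(t['img'],215,130,120,120,5,'w2.png');cv2.imwrite('pics/w3.png',s['img'][:,:,::-1])
im=t['img']
hsv=cv2.cvtColor(im,cv2.COLOR_RGB2HSV)
m=((hsv[...,1]>90)&(hsv[...,2]>60)&(hsv[...,0]<25)).astype(np.uint8); m[:,:215]=0;m[:,300:]=0;m[:160]=0;m[260:]=0
n,l,s_,ce=cv2.connectedComponentsWithStats(m);i=1+np.argmax(s_[1:,4]);m=(l==i).astype(np.uint8)
b=cv2.morphologyEx(m,cv2.MORPH_OPEN,cv2.getStructuringElement(cv2.MORPH_ELLIPSE,(19,19)))
z=.087
ct=max(cv2.findContours(b,0,cv2.CHAIN_APPROX_NONE)[0],key=len)[:,0]
p=np.array([onz(t,u,v,z)[:2] for u,v in ct],np.float32)*1000;print(z,cv2.minAreaRect(p))
ys,xs=np.nonzero(b);print('cent',onz(t,xs.mean(),ys.mean(),z)[:2])
"
```

```text
30.55 [0.4525 0.0364 0.1469] [-8.9980e+01 -1.0000e-02  1.0291e+02] F [-0.67  0.37 -0.46] op 0.0513 q [ 4.6 -8.8 -8.4 90.4  0.  -8.3]
0.087 ((584.5589599609375, 269.905517578125), (111.81224060058594, 88.75810241699219), 13.13683032989502)
cent [0.58522847 0.27044782]
```

View pics/w1.png

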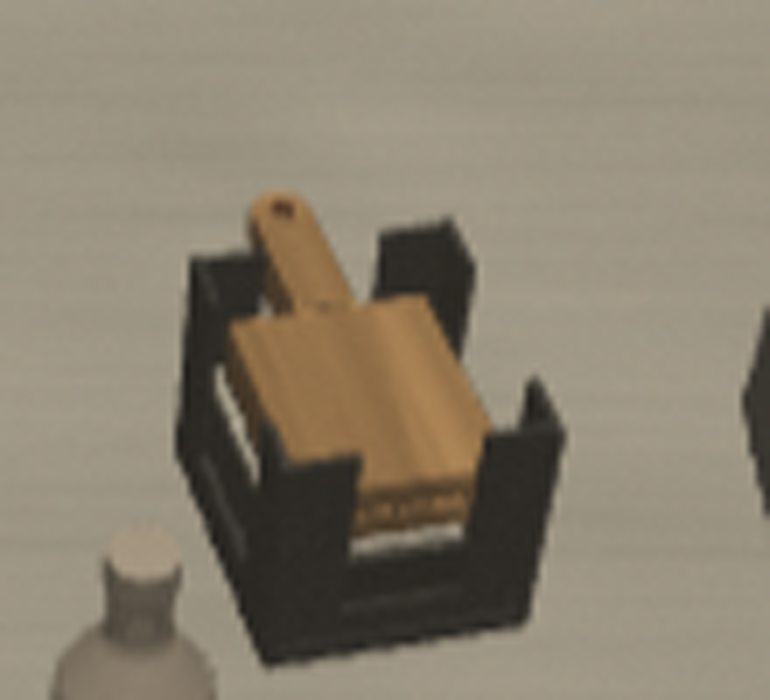

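View pics/w2.png

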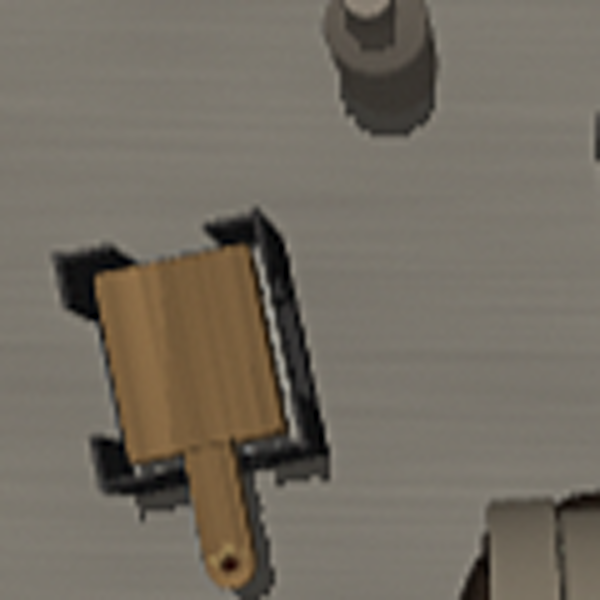

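View pics/w3.png

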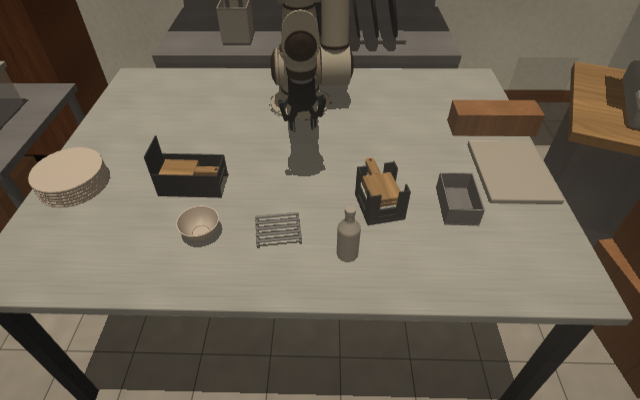

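Both boards are stacked square in the lift, the other two lie flat in the magazine, the bystanders have not moved, and the arm is clear. Handing in.

```bash
python3 -c "
from workcell import job_done
print(job_done())"
```

```text
the job is handed in; nothing more can be done
None
```

Both boards are on the lift platform: the loose board first, then the lowest magazine board on top. They lie flat, between the guides, with the handles out through the front gap. I handed the job in at 30.6 s of the 64 s allowed.

**Last checks**
- **Position:** the top board's blade centre measured about (0.585, 0.270) at 13.1°. The frame is at (0.586, 0.271) and 12.75°. The first board measured the same way to within 1 mm and about 0.1° of the frame.
- **Platform:** it sank gently under each board. Its final height was judged only by eye from the pictures. I lowered each board on to it and pressed it no more than a few mm past first contact. The boards weigh too little to reach the stop, but I did not measure that gap.
- **Magazine and bystanders:** the other two boards settled flat on the magazine floor after the draw. The bottle, bowl and pan have not moved. The arm touches nothing.

**What went wrong or disagreed**
- **Gripper height:** the fingertips were really about 40 mm higher than the reported TCP height. The first grasp therefore closed on nothing above the handle. I measured the offset from the pictures and corrected for it.
- **Extra set-down:** the second board was gripped so low that the fingertips would have hit the handle of the board below. I set it down on the empty rack, regripped it higher and then placed it.
- **Camera disagreement:** before the last descent, the two cameras differed by up to about 5 mm in the board's corner positions. I used both views together.

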